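# Jack the drive plate level off its dowels

### The arm

A 6-joint arm with a two-finger parallel gripper is mounted at the origin on the work surface. World frame = base frame: x ahead of the robot, y to its left, z up, the work surface at z = 0. Lengths are in m, angles in rad, forces in N, time in s.
With the tool pointing down it reaches from about 0.225 to 0.875 m from the base axis. Payload 3.4 kg.
Tool frame: the origin (TCP) lies between the finger pads; the fingertips stand 11 mm ahead of it and the grasp point (between the pads) lies 8 mm behind it (tips_ahead is the distance from the TCP to the fingertips, in m); z points along the fingers, x is the direction in which the jaws open and shut, and the axes are right-handed (so a half turn about z gives the same grasp; the last joint's range is limited). The gripper opens to 85 mm and grips with 20 to 120 N. Pads are 22 mm wide; open, the fingers measure 114 mm over their backs; the gripper's body (76 mm by 85 mm) begins 54 mm behind the grasp point. The pads swing forward as they close: fully open they stand 13 mm farther back than shut.
Start: joints at [-1.335, 0.276, 1.505, -0, 1.361, -0.121], TCP at [0.201, -0.539, 0.242] pointing down, gripper open.
Joint ranges: [-2.89, 2.89], [-0.75, 2.08], [0.22, 2.7], [-1.18, 4.32], [0.11, 2.71], [-2.7, 2.7]. Speed limits (rad/s): [2.57, 2.57, 3.14, 3.14, 3.14, 3.14].

### API

Orientations are given as a unit quaternion [w, x, y, z].
In Python, from rig import get_state, get_image, sign_off, masks_of, tips_ahead gives the robot as it stands.
- The arm moves only by the tool play_rows, never from a script. Its argument "series" is a list of rows, each an object of numbers: "fingers": the closure, from -1 (fully open) to 1 (shut); "dx", "dy", "dz": the shift along the world's x, y, z in mm; "turn": the turn about the world's z in rad. A call has 1 to 20 rows; each row shifts and turns the pose as measured when the row begins; what a row does not reach is not made up. A row lasts 1/12 s, in which the tool goes at most 41.7 mm and 7.16 degrees, less where a joint would pass 70% of its speed; a pose out of reach is approached as far as the arm can. A call with a gripper value outside its range is refused whole. The fingers move at their own pace and stop on an object; "squeeze" is the grip in N (left out, the last holds). Time passes only in rows, so rows that do not move let the fingers close. It gives the time, the measured TCP pose, the force and the opening at its end, in the units of the state.
- get_state(): the state, without advancing time (a new reading comes with each control period).
- get_image(name): name is "side" or "top"; returns a dict with "pixels" (480x640x3 uint8, red, green, blue), "vfov" (degrees; the focal length in pixels is half the picture's height over the tangent of half this angle, whatever the lens; pixels are square), "cx", "cy" (the principal point, pixels), "dist" ([k1, k2, p1, p2, k3] as OpenCV has them; the pictures are not rectified), "rvec" (rotation vector, rad) and "tvec" (3), from world to camera coordinates, as OpenCV has them. Camera axes: x right, y down, z forward; pixel columns grow to the right and rows downward; lengths in m; the calibration is good to about 2 mm. A picture is of the moment at which its call begins. There is no depth.
- sign_off(): hands the job in, once; it reports no verdict.
Trained networks look in a picture, given as the dict that the camera call returned (one of the last four; its "shot" number tells which), for a name from the list of things; names that differ only in an ending like _2 or _b are one class to them, and where a whole thing is asked for, a point or a joint stands for the part that bears it (a point fixed in the world has none). Each returns a list of dicts, best first, with "p" (0 to 1); they miss things now and then, are a little off and sometimes report something else, mostly with a low value. They report only what shows in the picture. A call takes as long as a camera call.
- masks_of(picture, label): "region" (480x640 bool, what is visible of it) and "xy" ([column, row] in pixels, amid what is visible of it).
The state is a dict: "clock": time; "qpos": joint angles; "qd": joint speeds; "effort": joint torques, N m; "position": TCP position; "ee_rot": TCP orientation; "contact_force": force on the tool from outside, world axes, zero at the start; "moment": the same for the moment, N m; "width": finger opening in m.
Only numpy, scipy, OpenCV 4.12 (cv2) and the standard library are available. Lean on these libraries where they do the work, as an engineer would, in place of code of your own. Each camera call takes 0.05 s, during which the arm holds its last target. There are 200 camera calls.

### The job

Free the aluminium drive plate from its two locating dowels using only the two screw jacks under its ends: first wind both jacks up until each just bears on the plate, then raise them by turns, keeping the plate close to level so that it does not bind. Leave it standing level on both jacks with its underside about 5 mm above the dowel tips, without touching the plate itself or disturbing the things around.

Things in the scene. Friction and masses are not known exactly. Their poses are not given: they have to be found in the camera images.
- fixture: fixed steel fixture: 120 x 120 slab with two risers whose tops (the plate's seat) are 60 above the table; from each riser stands a dowel 12 across and 14 tall (tip at z = 74), at y = +45 and y = -45. Origin: centre of its underside, on the table; x points away from the robot (within 0.35 rad), y to its left, z up
- plate: aluminium plate 100 (x) x 260 (y) x 12 thick with a small black gearmotor and a steel block on top (up to 48 above its underside), 0.6 to 0.95 kg, sitting on the fixture with its two 13 mm holes over the dowels. Origin: centre of its underside, midway between the holes; axes as the fixture's. It binds on the dowels if tilted by about 4 degrees or more
- left_jack: the left (+y) screw jack, fixed. Origin under the centre of its square steel pad (54 x 50), which lies under the left (+y) end of the plate; x axis as the fixture's. Its crank raises the pad 5.0 mm per radian clockwise (seen from above) and lowers it anticlockwise; it stays where left. At the start the pad is 2 to 10 mm below the plate, differing between jacks; the pin's position does not tell the gap
- right_jack: the right (-y) screw jack, fixed. Origin under the centre of its square steel pad (54 x 50), which lies under the right (-y) end of the plate; x axis as the fixture's. Its crank raises the pad 5.0 mm per radian clockwise (seen from above) and lowers it anticlockwise; it stays where left. At the start the pad is 2 to 10 mm below the plate, differing between jacks; the pin's position does not tell the gap
- left_axis (a point): axis of the left jack's flat black crank wheel, a point at z = 90. The wheel is 74 across, its top at z = 63, on a grey gearbox 115 in front (-x) of the pad; it turns about the vertical with 0.06 N m (2 N at the pin), from the start 6.2 to 7.0 rad clockwise to its stop
- right_axis (a point): axis of the right jack's flat black crank wheel, a point at z = 90. The wheel is 74 across, its top at z = 63, on a grey gearbox 115 in front (-x) of the pad; it turns about the vertical with 0.06 N m (2 N at the pin), from the start 6.2 to 7.0 rad clockwise to its stop
- left_pin (a point): top (z = 93) of the left wheel's upright steel crank pin: 10 across, 30 tall, 28 from the wheel's axis, moving round with it. It can be pinched lightly from above and led round in a circle without letting go; the fingers may keep one heading as the pin turns between them
- right_pin (a point): top (z = 93) of the right wheel's upright steel crank pin: 10 across, 30 tall, 28 from the wheel's axis, moving round with it. It can be pinched lightly from above and led round in a circle without letting go; the fingers may keep one heading as the pin turns between them
- hood_a: beige connector hood, 60 x 34 x 16, lying between the two crank wheels, low (mm); a bystander. Origin: centre of its underside
- hood_b: a second beige connector hood, 60 x 34 x 16, lying nearer the robot (mm); a bystander. Origin: centre of its underside
- supply: black power supply box, 85 x 65 x 45 (mm); a bystander. Origin: centre of its underside
- panel: grey touch panel lying on its back, 130 x 180 x 26 (mm); a bystander. Origin: centre of its underside
- screwdriver: screwdriver lying on the table, about 200 long (mm); a bystander
- dish: small steel screw dish, 60 across, 24 high, behind the plate (mm); a bystander. Origin: centre of its underside
- module: black controller module, 57 x 75 x 50 (mm); a bystander. Origin: centre of its underside

How it is judged:
By the outcome, as a careful person would: the job done as asked, in the order asked, and still so for the second after the job is handed in, with the robot touching nothing.
It also fails if it takes over 72 s, if anything falls off the work surface, if the arm or the gripper's body presses on something with over 40 N, if the wrist force passes 120 N, or if a joint passes its speed limit or range.

## Working session

There is one attempt and no reset: what is moved stays moved. The work goes in short steps, Python scripts to look and compute and a tool call to move; the robot and the scene stay as the last step left them, time stands still between calls to the robot, and variables do not carry over. Pictures are saved under pics/ and viewed, about 8 in all and at most 12, crops included, and the job is handed in when it is done.

Besides the shell and the picture viewer there is one more tool, called after "Emit:" by a JSON object that holds its "name" and its "arguments". play_rows: Moves the arm, as the interface text tells. Its arguments: {"type":"object","properties":{"series":{"type":"array"},"squeeze":{"type":"number"}},"required":["series"]}

```bash
mkdir -p pics; cat > h.py <<'E'
import numpy as np, cv2
from rig import *
def cam(p):
    f=240/np.tan(np.radians(p["vfov"])/2)
    return np.array([[f,0,p["cx"]],[0,f,p["cy"]],[0,0,1]]),np.array(p["dist"],float),np.array(p["rvec"],float),np.array(p["tvec"],float)
def ray(p,uv):
    K,d,r,t=cam(p);R=cv2.Rodrigues(r)[0]
    x=cv2.undistortPoints(np.array([[uv]],float),K,d)[0,0]
    return -R.T@t, R.T@np.array([x[0],x[1],1])
def atz(p,uv,z):
    c,v=ray(p,uv); return c+v*(z-c[2])/v[2]
def proj(p,X):
    K,d,r,t=cam(p); return cv2.projectPoints(np.array([X],float),r,t,K,d)[0][0,0]
def tri(p,a,q,b):
    c1,v1=ray(p,a);c2,v2=ray(q,b)
    A=np.zeros((3,3));y=np.zeros(3)
    for c,v in((c1,v1),(c2,v2)):
        v=v/np.linalg.norm(v);M=np.eye(3)-np.outer(v,v);A+=M;y+=M@c
    return np.linalg.solve(A,y)
def save(p,n,box=None,s=1):
    im=p["pixels"][:,:,::-1]
    if box: im=im[box[1]:box[3],box[0]:box[2]]
    cv2.imwrite("pics/"+n,cv2.resize(im,None,fx=s,fy=s,interpolation=cv2.INTER_CUBIC))
E
python3 - <<'E'
from h import *
np.set_printoptions(precision=4,suppress=True)
P={n:get_image(n) for n in("top","side")}
save(P["top"],"t0.png");save(P["side"],"s0.png")
Z=dict(left_pin=.093,right_pin=.093,left_axis=.063,right_axis=.063,plate=.09,fixture=.03,left_jack=.05,right_jack=.05,hood_a=.016,supply=.045)
for n in("top","side"):
    p=P[n];c,_=ray(p,(320,240));print(n,"cam",c)
    for l,z in Z.items():
        for m in masks_of(p,l)[:2]:
            print(n,l,round(m["p"],2),m["xy"],m["region"].sum(),atz(p,m["xy"],z))
s=get_state();print(s["position"],s["ee_rot"],tips_ahead,s["width"])
E
```

```text
top cam [ 0.4179 -0.0291  1.0707]
top left_pin 0.63 [199.5, 270.2] 1138 [0.4996 0.1652 0.093 ]
top right_pin 0.58 [310.0, 258.2] 1130 [ 0.5182 -0.0409  0.093 ]
top right_pin 0.33 [483.2, 235.6] 5371 [ 0.5544 -0.3729  0.093 ]
top left_axis 0.9 [201.3, 265.2] 1805 [0.5117 0.1677 0.063 ]
top left_axis 0.43 [244.5, 204.0] 6805 [0.6297 0.084  0.063 ]
top right_axis 0.95 [304.1, 247.6] 1839 [ 0.542  -0.0303  0.063 ]
top plate 0.78 [242.3, 202.2] 6695 [0.6276 0.0852 0.09  ]
top fixture 0.57 [254.1, 234.4] 700 [0.5744 0.0687 0.03  ]
top left_jack 0.78 [204.2, 269.3] 1794 [0.5048 0.1645 0.05  ]
top right_jack 0.95 [305.6, 247.2] 1871 [ 0.5443 -0.0333  0.05  ]
top hood_a 0.9 [403.0, 363.4] 509 [ 0.3124 -0.2217  0.016 ]
top hood_a 0.7 [253.5, 267.4] 489 [0.5098 0.0717 0.016 ]
top supply 0.65 [124.9, 195.4] 1565 [0.6567 0.3283 0.045 ]
side cam [0.263  0.6234 0.9503]
side left_pin 0.79 [306.3, 342.2] 1097 [0.4974 0.1906 0.093 ]
side right_pin 0.56 [344.2, 256.0] 836 [ 0.5099 -0.0147  0.093 ]
side left_axis 0.89 [298.3, 353.0] 2846 [0.5095 0.2012 0.063 ]
side right_axis 0.65 [338.3, 263.4] 1877 [ 0.5223 -0.0147  0.063 ]
side plate 0.71 [267.4, 286.2] 5743 [0.617  0.1083 0.09  ]
side fixture 0.88 [290.3, 307.6] 719 [0.5763 0.1006 0.03  ]
side fixture 0.66 [297.5, 350.3] 2832 [0.5225 0.181  0.03  ]
side left_jack 0.86 [297.1, 346.7] 2879 [0.5207 0.1841 0.05  ]
side right_jack 0.7 [335.7, 261.5] 2041 [ 0.5329 -0.0265  0.05  ]
side hood_a 0.95 [325.6, 314.1] 482 [0.5099 0.0788 0.016 ]
side hood_a 0.89 [463.4, 238.9] 317 [ 0.3076 -0.2205  0.016 ]
side supply 0.78 [190.1, 393.9] 2043 [0.6542 0.3425 0.045 ]
[ 0.2008 -0.5388  0.2423] [ 0.      0.8214 -0.5704  0.    ] 0.011 0.08553691561767451
```

```bash
python3 - <<'E'
from h import *
P={n:get_image(n) for n in("top","side")}
save(P["top"],"t1.png",(150,130,350,300),4)
save(P["side"],"s1.png",(210,210,410,390),3.3)
E
```

```text
(no output)
```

View pics/t1.png

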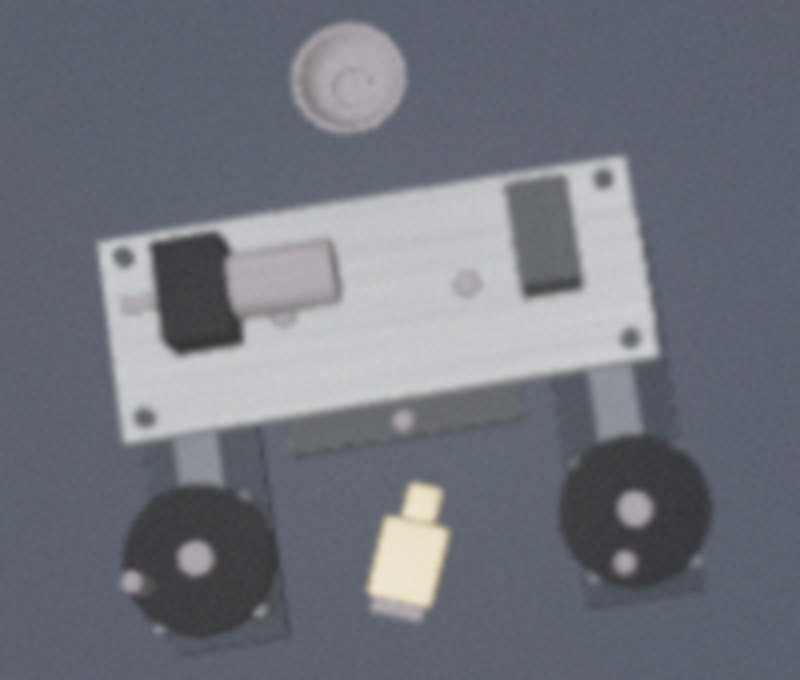

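View pics/s1.png

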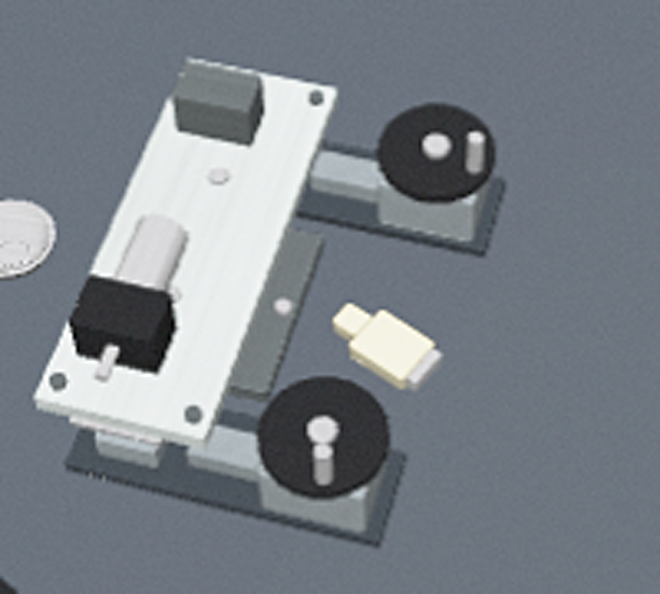

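View pics/s0.png

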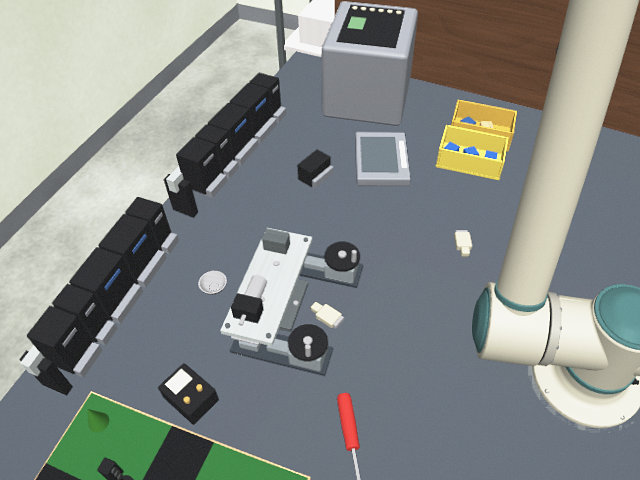

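```bash
python3 - <<'E'
from h import *
np.set_printoptions(precision=4,suppress=True)
t,s=get_image("top"),get_image("side")
T=lambda x,y:((x+.5)/4-.5+150,(y+.5)/4-.5+130)
S=lambda x,y:((x+.5)/3.3-.5+210,(y+.5)/3.3-.5+210)
D=dict(Lpin=((131,581),(322,450)),Lhub=((195,559),(323,427)),Rpin=((625,563),(476,136)),Rhub=((634,509),(436,144)))
for k,(a,b) in D.items():
    print(k,"tri",tri(t,T(*a),s,S(*b)),"top93",atz(t,T(*a),.093)," side93",atz(s,S(*b),.093),"top63",atz(t,T(*a),.063))
print("wheel L",atz(t,T(200,560),.063),"side",atz(s,S(323,436),.063),"R",atz(t,T(635.5,510),.063),atz(s,S(436.5,152),.063))
C=[atz(t,T(*c),.072) for c in((97,241),(625,156),(657,355),(124,443))]
C=np.array(C);print(C, C.mean(0))
d=(C[0]+C[3]-C[1]-C[2]);print("yaw",np.arctan2(-d[0],d[1]),np.linalg.norm(C[0]-C[1]),np.linalg.norm(C[0]-C[3]))
y=np.arctan2(-d[0],d[1]);o=C.mean(0)
# expected axes: jacks at +-Y ; report wheels in plate frame
R=np.array([[np.cos(y),np.sin(y)],[-np.sin(y),np.cos(y)]])
for n,uv in(("L",(200,560)),("R",(635.5,510))): print(n,R@(atz(t,T(*uv),.063)-o)[:2])
E
```

```text
Lpin tri [0.4919 0.1973 0.094 ] top93 [0.4915 0.1973 0.093 ]  side93 [0.4927 0.1969 0.093 ] top63 [0.4937 0.2043 0.063 ]
Lhub tri [0.5038 0.1721 0.07  ] top93 [0.5012 0.1673 0.093 ]  side93 [0.4981 0.184  0.093 ] top63 [0.5038 0.1733 0.063 ]
Rpin tri [ 0.496  -0.0326  0.0954] top93 [ 0.4956 -0.0328  0.093 ]  side93 [ 0.4972 -0.0344  0.093 ] top63 [ 0.498  -0.0329  0.063 ]
Rhub tri [ 0.5237 -0.0375  0.0686] top93 [ 0.5207 -0.0374  0.093 ]  side93 [ 0.517  -0.0192  0.093 ] top63 [ 0.5239 -0.0377  0.063 ]
wheel L [0.5033 0.1709 0.063 ] side [0.5039 0.1737 0.063 ] R [ 0.5234 -0.0384  0.063 ] [ 0.5231 -0.0359  0.063 ]
[[ 0.6589  0.2213  0.072 ]
 [ 0.6959 -0.0367  0.072 ]
 [ 0.597  -0.0502  0.072 ]
 [ 0.5593  0.2063  0.072 ]] [0.6278 0.0852 0.072 ]
yaw 0.1442462997087409 0.26063891976387815 0.10069844203179407
L [-0.1109  0.1027]
R [-0.1211 -0.1073]
```

Emit:
{"name": "play_rows", "arguments": {"series": [{"dx":14,"dy":36,"dz":-3,"turn":-0.1,"fingers":0},{"dx":14,"dy":36,"dz":-3,"turn":-0.1,"fingers":0},{"dx":14,"dy":36,"dz":-3,"fingers":0},{"dx":14,"dy":36,"dz":-3,"fingers":0},{"dx":14,"dy":36,"dz":-3,"fingers":0},{"dx":14,"dy":36,"dz":-3,"fingers":0},{"dx":14,"dy":36,"dz":-3,"fingers":0},{"dx":14,"dy":36,"dz":-3,"fingers":0},{"dx":14,"dy":36,"dz":-3,"fingers":0},{"dx":14,"dy":36,"dz":-3,"fingers":0},{"dx":14,"dy":36,"dz":-3,"fingers":0},{"dx":14,"dy":36,"dz":-3,"fingers":0},{"dx":14,"dy":36,"dz":-3,"fingers":0},{"dx":14,"dy":36,"dz":-3,"fingers":0},{"dx":14,"dy":36,"dz":-3,"fingers":0},{"dx":14,"dy":36,"dz":-3,"fingers":0},{"dx":14,"dy":36,"dz":-3,"fingers":0},{"dx":14,"dy":36,"dz":-3,"fingers":0},{"dx":14,"dy":36,"dz":-3,"fingers":0},{"dx":14,"dy":36,"dz":-3,"fingers":0}], "squeeze": 20}}

```text
invalid input at $.series[2]: expected keys fingers, dx, dy, dz, turn
```

Emit:
{"name": "play_rows", "arguments": {"series": [{"dx":14,"dy":36,"dz":-3,"turn":-0.1,"fingers":0},{"dx":14,"dy":36,"dz":-3,"turn":-0.1,"fingers":0},{"dx":14,"dy":36,"dz":-3,"turn":0,"fingers":0},{"dx":14,"dy":36,"dz":-3,"turn":0,"fingers":0},{"dx":14,"dy":36,"dz":-3,"turn":0,"fingers":0},{"dx":14,"dy":36,"dz":-3,"turn":0,"fingers":0},{"dx":14,"dy":36,"dz":-3,"turn":0,"fingers":0},{"dx":14,"dy":36,"dz":-3,"turn":0,"fingers":0},{"dx":14,"dy":36,"dz":-3,"turn":0,"fingers":0},{"dx":14,"dy":36,"dz":-3,"turn":0,"fingers":0},{"dx":14,"dy":36,"dz":-3,"turn":0,"fingers":0},{"dx":14,"dy":36,"dz":-3,"turn":0,"fingers":0},{"dx":14,"dy":36,"dz":-3,"turn":0,"fingers":0},{"dx":14,"dy":36,"dz":-3,"turn":0,"fingers":0},{"dx":14,"dy":36,"dz":-3,"turn":0,"fingers":0},{"dx":14,"dy":36,"dz":-3,"turn":0,"fingers":0},{"dx":14,"dy":36,"dz":-3,"turn":0,"fingers":0},{"dx":14,"dy":36,"dz":-3,"turn":0,"fingers":0},{"dx":14,"dy":36,"dz":-3,"turn":0,"fingers":0},{"dx":14,"dy":36,"dz":-3,"turn":0,"fingers":0}], "squeeze": 20}}

```text
clock: 2.97
position: [0.4844, 0.2068, 0.1835]
ee_rot: [0.0, 0.752, -0.659, 0.01]
contact_force: [0.3, -1.3, 0.5]
width: 0.0424
```

Emit:
{"name": "play_rows", "arguments": {"series": [{"dx":7,"dy":-10,"dz":-25,"turn":0,"fingers":0},{"dx":0,"dy":0,"dz":-20,"turn":0,"fingers":0},{"dx":0,"dy":0,"dz":0,"turn":0,"fingers":0}]}}

```text
clock: 3.22
position: [0.4961, 0.2083, 0.1379]
ee_rot: [-0.005, 0.756, -0.654, 0.011]
contact_force: [-0.5, -0.6, 0.7]
width: 0.0426
```

Emit:
{"name": "play_rows", "arguments": {"series": [{"dx":-4,"dy":-11,"dz":-15,"turn":0,"fingers":0},{"dx":0,"dy":0,"dz":0,"turn":0,"fingers":0}]}}

```text
clock: 3.38
position: [0.4919, 0.1977, 0.1226]
ee_rot: [-0.004, 0.757, -0.653, 0.011]
contact_force: [-1.1, -0.6, -0.7]
width: 0.0429
```

```bash
python3 - <<'E'
from h import *
s=get_state();print(s["position"],s["ee_rot"])
t=get_image("top");p=get_image("side");
print(tri(t,(0,0),t,(0,1)) if 0 else "", proj(p,[.492,.197,.093]))
save(p,"s2.png",(240,270,380,390),5)
E
```

```text
[0.49192079 0.19767096 0.12261308] [-0.00447981  0.75695857 -0.65336302  0.01050751]
 [307.56275706 346.22188279]
```

View pics/s2.png

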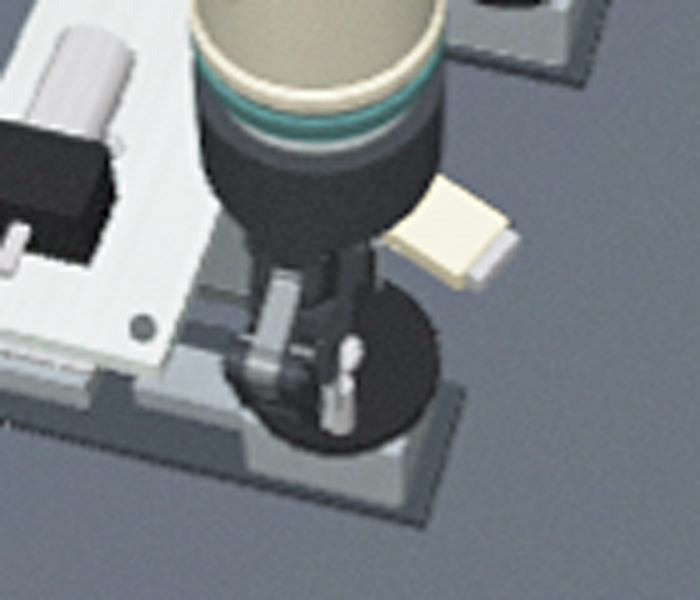

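Emit:
{"name": "play_rows", "arguments": {"series": [{"dx":0,"dy":0,"dz":-20,"turn":0,"fingers":0},{"dx":0,"dy":0,"dz":-18,"turn":0,"fingers":0},{"dx":0,"dy":0,"dz":0,"turn":0,"fingers":0}]}}

```text
clock: 3.73
position: [0.5005, 0.2002, 0.0932]
ee_rot: [-0.014, 0.756, -0.655, 0.016]
contact_force: [-0.8, -0.6, -0.8]
width: 0.0428
```

Emit:
{"name": "play_rows", "arguments": {"series": [{"dx":-8,"dy":-3,"dz":-5,"turn":0,"fingers":0},{"dx":0,"dy":0,"dz":0,"turn":0,"fingers":0}]}}

```text
clock: 3.9
position: [0.4945, 0.1975, 0.091]
ee_rot: [-0.016, 0.755, -0.655, 0.017]
contact_force: [-1.1, -0.4, 0.0]
width: 0.0425
```

Emit:
{"name": "play_rows", "arguments": {"series": [{"dx":-3,"dy":-1,"dz":-8,"turn":0,"fingers":0},{"dx":0,"dy":0,"dz":0,"turn":0,"fingers":0}]}}

```text
clock: 4.07
position: [0.494, 0.197, 0.0859]
ee_rot: [-0.019, 0.755, -0.655, 0.019]
contact_force: [-0.0, 0.5, -1.0]
width: 0.0429
```

Emit:
{"name": "play_rows", "arguments": {"series": [{"dx":-2,"dy":0,"dz":-2,"turn":0,"fingers":0.5},{"dx":0,"dy":0,"dz":0,"turn":0,"fingers":1},{"dx":0,"dy":0,"dz":0,"turn":0,"fingers":1},{"dx":0,"dy":0,"dz":0,"turn":0,"fingers":1},{"dx":0,"dy":0,"dz":0,"turn":0,"fingers":1}], "squeeze": 20}}

```text
clock: 4.48
position: [0.4942, 0.1974, 0.086]
ee_rot: [-0.021, 0.755, -0.655, 0.021]
contact_force: [0.1, -0.6, -0.6]
width: 0.009
```

```bash
cat >> h.py <<'E'
from scipy.spatial.transform import Rotation
AX=dict(L=np.array([.5036,.1722]),R=np.array([.5234,-.037]))
def ang(w):
    s=get_state();q=np.roll(s["ee_rot"],-1);R=Rotation.from_quat(q).as_matrix()
    zt=R[:,2];P=np.array(s["position"])
    g=P+zt*(P[2]-.085)/(-zt[2])*1.0   # tool axis at z=.085
    v=g[:2]-AX[w];print("t",round(s["clock"],2),"pos",np.round(P*1e3,1),"F",np.round(s["contact_force"],1),"w",round(s["width"]*1e3,1),"tilt",np.round(zt[:2],3),"r",round(np.hypot(*v)*1e3,1),"ang",round(np.arctan2(v[1],v[0]),3))
    return s,np.arctan2(v[1],v[0]),np.hypot(*v)
E
python3 - <<'E'
from h import *
ang("L")
for n in("top","side"):
    p=get_image(n);np.save(n+"0.npy",p["pixels"])
E
```

```text
t 4.48 pos [494.2 197.4  86. ] F [ 0.1 -0.6 -0.6] w 9.0 tilt [0.058 0.004] r 26.9 ang 1.928
```

Emit:
{"name": "play_rows", "arguments": {"series": [{"dx":3.1,"dy":1.2,"dz":0,"turn":0,"fingers":1},{"dx":3.2,"dy":0.9,"dz":0,"turn":0,"fingers":1},{"dx":3.3,"dy":0.5,"dz":0,"turn":0,"fingers":1},{"dx":3.3,"dy":0.2,"dz":0,"turn":0,"fingers":1},{"dx":0,"dy":0,"dz":0,"turn":0,"fingers":1}]}}

```text
clock: 5.0
position: [0.498, 0.1988, 0.0859]
ee_rot: [-0.012, 0.754, -0.656, 0.014]
contact_force: [1.4, -0.8, -2.6]
width: 0.009
```

```bash
cat >> h.py <<'E'
def rise(p,n):
    """z rise of plate's left/right end [mm] via template tracking of end patches vs first picture"""
    a=np.load(n+"0.npy");out={}
    f=lambda im:cv2.GaussianBlur(cv2.cvtColor(im,cv2.COLOR_RGB2GRAY),(0,0),.8)
    A,B=f(a),f(p["pixels"])
    y=.144;ex=np.array([np.cos(y),np.sin(y),0]);ey=np.array([-np.sin(y),np.cos(y),0]);o=np.array([.6278,.0852,.072])
    for k,ly in(("L",.118),("R",-.118)):
        r=[]
        for lx in(-.042,.042):
            X=o+ex*lx+ey*ly
            u=proj(p,X);g=(proj(p,X+[0,0,.005])-u)/5
            h=9;x0,y0=np.round(u).astype(int)
            W=np.eye(2,3,dtype=np.float32)
            tpl=A[y0-h:y0+h+1,x0-h:x0+h+1];W[0,2]=x0-h;W[1,2]=y0-h
            try:
                cc,W=cv2.findTransformECC(tpl,B,W,cv2.MOTION_TRANSLATION,(3,100,1e-4),None,1)
                d=np.array([W[0,2]-x0+h,W[1,2]-y0+h]);r.append((round(float(d@g/(g@g)),2),round(float(cc),2)))
            except cv2.error: r.append(None)
        out[k]=r
    return out
def look(w):
    ang(w)
    for n in("top","side"):
        print(n,rise(get_image(n),n))
E
python3 - <<'E'
from h import *
look("L")
print(proj(get_image("side"),[.6,.2,.072])-proj(get_image("side"),[.6,.2,.082]))
E
```

```text
t 5.0 pos [498.  198.8  85.9] F [ 1.4 -0.8 -2.6] w 9.0 tilt [0.037 0.   ] r 27.2 ang 1.777
top {'L': [(0.13, 1.0), (0.06, 1.0)], 'R': [(-0.22, 1.0), (0.05, 1.0)]}
side {'L': [(0.0, 1.0), (-0.01, 1.0)], 'R': [(6.3, 0.99), None]}
[0.61333141 2.84313771]
```

Emit:
{"name": "play_rows", "arguments": {"series": [{"dx":5.9,"dy":1.2,"dz":0,"turn":0,"fingers":1},{"dx":5.9,"dy":0.8,"dz":0,"turn":0,"fingers":1},{"dx":6,"dy":0.4,"dz":0,"turn":0,"fingers":1},{"dx":6,"dy":0,"dz":0,"turn":0,"fingers":1},{"dx":0,"dy":0,"dz":0,"turn":0,"fingers":1}]}}

```text
clock: 5.62
position: [0.5159, 0.2002, 0.0858]
ee_rot: [-0.006, 0.754, -0.656, 0.009]
contact_force: [-0.3, -0.8, 1.3]
width: 0.0092
```

```bash
python3 -c "
from h import *
look('L')"
```

```text
t 5.62 pos [515.9 200.2  85.8] F [-0.3 -0.8  1.3] w 9.2 tilt [ 0.023 -0.003] r 30.5 ang 1.157
top {'L': [(0.26, 0.99), (0.09, 1.0)], 'R': [(-0.03, 1.0), (0.07, 1.0)]}
side {'L': [(0.55, 0.97), (-0.05, 1.0)], 'R': [(-3.11, 0.33), (-2.74, 0.44)]}
```

Emit:
{"name": "play_rows", "arguments": {"series": [{"dx":4.6,"dy":-2,"dz":0,"turn":0,"fingers":1},{"dx":4.5,"dy":-2.2,"dz":0,"turn":0,"fingers":1},{"dx":0,"dy":0,"dz":0,"turn":0,"fingers":1}]}}

```text
clock: 5.97
position: [0.5235, 0.1981, 0.0857]
ee_rot: [-0.007, 0.754, -0.657, 0.007]
contact_force: [0.3, -2.8, 1.7]
width: 0.0089
```

```bash
python3 -c "
from h import *
look('L')"
```

```text
t 5.97 pos [523.5 198.1  85.7] F [ 0.3 -2.8  1.7] w 8.9 tilt [0.021 0.002] r 32.6 ang 0.916
top {'L': [(-0.98, 0.9), (0.07, 1.0)], 'R': [(-0.25, 1.0), (0.12, 1.0)]}
side {'L': [(0.79, 0.85), (-0.01, 1.0)], 'R': [(3.43, 0.35), None]}
```

```bash
python3 -c "
from h import *
p=get_image('side');save(p,'s3.png',(260,300,360,380),7)
print(proj(p,[.5036,.1722,.07]),proj(p,[.5235,.1981,.085]))
t=get_image('top');print(proj(t,[.5036,.1722,.07]),proj(t,[.5235,.1981,.085]))"
```

```text
[307.90813748 339.20752803] [291.32058849 342.75366491]
[198.22224775 269.16018423] [183.09475107 258.19730681]
```

View pics/s3.png

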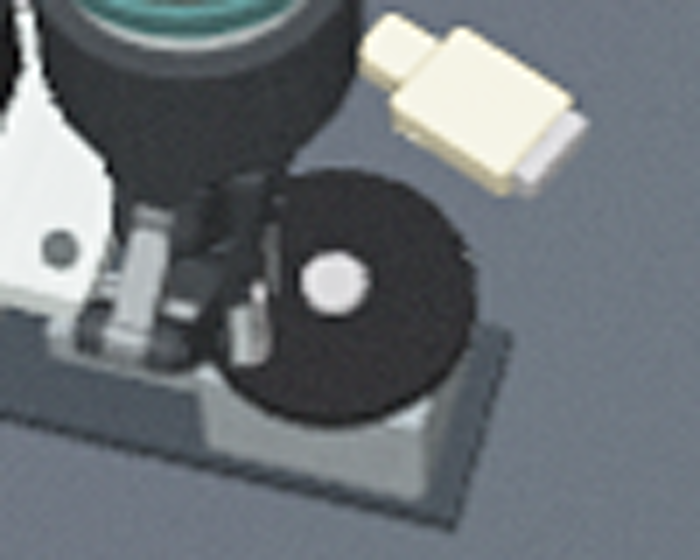

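```bash
python3 -c "
from h import *
p=get_image('side')
for a in (.7,.9,1.1,1.3,1.5):
  X=np.r_[AX['L']+.028*np.array([np.cos(a),np.sin(a)])]
  f=lambda z:np.round((proj(p,[*X,z])-[260,300]+.5)*7)
  print(a,np.round(X,4),f(.063),f(.093))
print((proj(p,[.5235,.1981,.075])-[260,300])*7)
"
```

```text
0.7 [0.525  0.1902] [236. 319.] [229. 260.]
0.9 [0.521  0.1941] [243. 336.] [237. 278.]
1.1 [0.5163 0.1972] [254. 352.] [248. 294.]
1.3 [0.5111 0.1992] [269. 366.] [264. 308.]
1.5 [0.5056 0.2001] [287. 376.] [282. 318.]
[221.51425669 318.86280354]
```

Emit:
{"name": "play_rows", "arguments": {"series": [{"dx":0,"dy":0,"dz":0,"turn":0,"fingers":0.4},{"dx":0,"dy":0,"dz":0,"turn":0,"fingers":0.4},{"dx":-6,"dy":-1,"dz":0,"turn":0,"fingers":0.4},{"dx":0,"dy":0,"dz":0,"turn":0.12,"fingers":0.4},{"dx":0,"dy":0,"dz":0,"turn":0.12,"fingers":0.4},{"dx":0,"dy":0,"dz":0,"turn":0.12,"fingers":0.4},{"dx":0,"dy":0,"dz":0,"turn":0.12,"fingers":0.4},{"dx":0,"dy":0,"dz":0,"turn":0.12,"fingers":0.4},{"dx":0,"dy":0,"dz":0,"turn":0,"fingers":0.4}]}}

```text
clock: 6.97
position: [0.5155, 0.1982, 0.0852]
ee_rot: [-0.011, 0.919, -0.393, 0.004]
contact_force: [0.1, -0.4, 1.3]
width: 0.0259
```

```bash
cat >> h.py <<'E'
def head():
    s=get_state();R=Rotation.from_quat(np.roll(s["ee_rot"],-1)).as_matrix()
    print("heading",round(np.arctan2(R[1,0],R[0,0])%np.pi,3),"q",np.round(s["qpos"],2))
E
python3 -c "
from h import *
look('L');head()"
```

```text
t 6.97 pos [515.5 198.2  85.2] F [ 0.1 -0.4  1.3] w 25.9 tilt [0.016 0.017] r 28.6 ang 1.141
top {'L': [(10.14, 0.78), (0.11, 1.0)], 'R': [(-0.03, 1.0), (-0.04, 1.0)]}
side {'L': [(0.01, 1.0), (-0.05, 1.0)], 'R': [None, None]}
heading 2.329 q [0.23 0.37 1.8  0.02 0.96 1.04]
```

Emit:
{"name": "play_rows", "arguments": {"series": [{"dx":0,"dy":0,"dz":0,"turn":0,"fingers":0.71},{"dx":0,"dy":0,"dz":0,"turn":0,"fingers":0.71},{"dx":4,"dy":-2.2,"dz":0,"turn":0,"fingers":0.71},{"dx":3.8,"dy":-2.6,"dz":0,"turn":0,"fingers":0.71},{"dx":0,"dy":0,"dz":0,"turn":0,"fingers":0.71}]}}

```text
clock: 7.48
position: [0.5229, 0.1945, 0.0852]
ee_rot: [-0.012, 0.917, -0.399, 0.003]
contact_force: [0.2, -1.0, -0.1]
width: 0.0121
```

```bash
python3 -c "
from h import *
look('L');head()"
```

```text
t 7.48 pos [522.9 194.5  85.2] F [ 0.2 -1.  -0.1] w 12.1 tilt [0.015 0.019] r 29.5 ang 0.858
top {'L': [(24.3, 0.77), (0.14, 1.0)], 'R': [(-0.11, 1.0), (0.16, 1.0)]}
side {'L': [(-0.05, 1.0), (-0.01, 1.0)], 'R': [None, None]}
heading 2.322 q [0.22 0.37 1.79 0.02 0.96 1.03]
```

Emit:
{"name": "play_rows", "arguments": {"series": [{"dx":2.6,"dy":-2.6,"dz":0,"turn":0,"fingers":0.71},{"dx":2.4,"dy":-3,"dz":0,"turn":0,"fingers":0.71},{"dx":0,"dy":0,"dz":0,"turn":0,"fingers":0.71}]}}

```text
clock: 7.83
position: [0.528, 0.19, 0.0852]
ee_rot: [-0.013, 0.917, -0.399, 0.003]
contact_force: [0.1, -0.1, 0.3]
width: 0.0125
```

```bash
python3 -c "
from h import *
look('L')"
```

```text
t 7.83 pos [528.  190.   85.2] F [ 0.1 -0.1  0.3] w 12.5 tilt [0.015 0.022] r 30.2 ang 0.63
top {'L': [(-6.5, 0.67), (1.11, 0.94)], 'R': [(-0.08, 1.0), (-0.12, 1.0)]}
side {'L': [(0.71, 1.0), (1.07, 1.0)], 'R': [None, (-4.19, 0.34)]}
```

Emit:
{"name": "play_rows", "arguments": {"series": [{"dx":0,"dy":0,"dz":0,"turn":0,"fingers":0.3},{"dx":0,"dy":0,"dz":10,"turn":0,"fingers":0.3},{"dx":0,"dy":0,"dz":20,"turn":0,"fingers":0.3},{"dx":0,"dy":0,"dz":20,"turn":0,"fingers":0.3},{"dx":-3,"dy":-20,"dz":0,"turn":-0.12,"fingers":0.3},{"dx":-3,"dy":-25,"dz":0,"turn":-0.12,"fingers":0.3},{"dx":-3,"dy":-25,"dz":0,"turn":-0.12,"fingers":0.3},{"dx":-4,"dy":-25,"dz":0,"turn":-0.12,"fingers":0.3},{"dx":-4,"dy":-25,"dz":0,"turn":-0.12,"fingers":0.3},{"dx":-4,"dy":-25,"dz":0,"turn":-0.12,"fingers":0.3},{"dx":-4,"dy":-25,"dz":0,"turn":-0.12,"fingers":0.3},{"dx":-4,"dy":-25,"dz":0,"turn":-0.12,"fingers":0.3},{"dx":-3,"dy":-20,"dz":0,"turn":-0.12,"fingers":0.3},{"dx":0,"dy":0,"dz":0,"turn":0,"fingers":0.3}]}}

```text
clock: 9.1
position: [0.4961, -0.0394, 0.1482]
ee_rot: [0.007, -0.564, 0.826, -0.017]
contact_force: [-0.1, -0.0, 0.3]
width: 0.03
```

```bash
python3 -c "
from h import *
look('R');head()"
```

```text
t 9.1 pos [496.1 -39.4 148.2] F [-0.1 -0.   0.3] w 30.0 tilt [ 0.032 -0.02 ] r 25.6 ang -2.997
top {'L': [(0.79, 1.0), (0.71, 1.0)], 'R': [(77.63, 0.82), (-0.22, 1.0)]}
side {'L': [(0.75, 1.0), (1.1, 1.0)], 'R': [None, (2.06, 0.51)]}
heading 1.203 q [-0.21  0.22  1.84 -0.01  1.05  1.74]
```

Emit:
{"name": "play_rows", "arguments": {"series": [{"dx":-2,"dy":5,"dz":-20,"turn":0,"fingers":0.3},{"dx":-3,"dy":0,"dz":-18,"turn":0,"fingers":0.3},{"dx":0,"dy":0,"dz":0,"turn":0,"fingers":0.3}]}}

```text
clock: 9.45
position: [0.4933, -0.0299, 0.1116]
ee_rot: [0.011, -0.568, 0.822, -0.018]
contact_force: [-0.1, 0.2, -0.7]
width: 0.0304
```

Emit:
{"name": "play_rows", "arguments": {"series": [{"dx":2,"dy":-5,"dz":-8,"turn":0,"fingers":0.3},{"dx":-1,"dy":0,"dz":-15,"turn":0,"fingers":0.3},{"dx":-1,"dy":0,"dz":-6,"turn":0,"fingers":0.3},{"dx":0,"dy":0,"dz":0,"turn":0,"fingers":0.5},{"dx":0,"dy":0,"dz":0,"turn":0,"fingers":0.71},{"dx":0,"dy":0,"dz":0,"turn":0,"fingers":0.71}]}}

```text
clock: 9.95
position: [0.4969, -0.0328, 0.084]
ee_rot: [0.012, -0.572, 0.82, -0.02]
contact_force: [-0.3, 0.6, -0.2]
width: 0.0121
```

```bash
python3 -c "
from h import *
look('R');head()
p=get_image('side');save(p,'s4.png',(290,190,390,290),6)
print((proj(p,[.5234,-.037,.07])-[290,190])*6,(proj(p,[.496,-.0335,.063])-[290,190])*6)"
```

```text
t 9.95 pos [496.9 -32.8  84. ] F [-0.3  0.6 -0.2] w 12.1 tilt [ 0.043 -0.018] r 26.8 ang 2.983
top {'L': [(1.0, 1.0), (0.79, 1.0)], 'R': [(-0.27, 1.0), (0.01, 1.0)]}
side {'L': [(0.78, 1.0), (1.04, 1.0)], 'R': [None, (2.02, 0.51)]}
heading 1.219 q [-0.2   0.29  1.93 -0.01  0.87  1.73]
[312.34184966 378.8791876 ] [383.01733966 424.10165739]
```

View pics/s4.png

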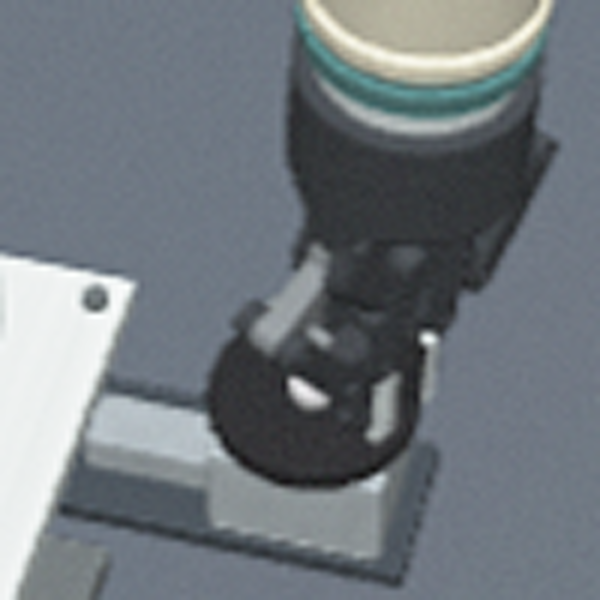

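```bash
python3 -c "
import cv2,numpy as np
for n in('top','side'): np.save(n+'0.npy',cv2.imread('pics/%s0.png'%n[0])[:,:,::-1])
from h import *
look('R')"
```

```text
t 10.1 pos [497.  -32.9  84.2] F [-0.7 -0.4  1.1] w 12.5 tilt [ 0.044 -0.018] r 26.7 ang 2.987
top {'L': [(0.89, 1.0), (0.7, 1.0)], 'R': [(-0.15, 1.0), (-0.09, 1.0)]}
side {'L': [(0.81, 1.0), (1.09, 1.0)], 'R': [(-0.27, 1.0), (0.03, 0.99)]}
```

Emit:
{"name": "play_rows", "arguments": {"series": [{"dx":1.2,"dy":5.8,"dz":0,"turn":0,"fingers":0.71},{"dx":2,"dy":5.5,"dz":0,"turn":0,"fingers":0.71},{"dx":0,"dy":0,"dz":0,"turn":0,"fingers":0.71}]}}

```text
clock: 10.45
position: [0.4989, -0.0219, 0.084]
ee_rot: [0.011, -0.572, 0.82, -0.02]
contact_force: [0.0, 0.0, 0.2]
width: 0.0126
```

```bash
python3 -c "
from h import *
look('R')"
```

```text
t 10.45 pos [498.9 -21.9  84. ] F [0.  0.  0.2] w 12.6 tilt [ 0.041 -0.02 ] r 28.8 ang 2.591
top {'L': [(1.02, 1.0), (0.75, 1.0)], 'R': [(-0.29, 1.0), (-0.05, 1.0)]}
side {'L': [(0.79, 1.0), (1.08, 1.0)], 'R': [(-0.23, 1.0), (0.04, 0.99)]}
```

Emit:
{"name": "play_rows", "arguments": {"series": [{"dx":1.8,"dy":2.6,"dz":0,"turn":0,"fingers":0.71},{"dx":2,"dy":2.3,"dz":0,"turn":0,"fingers":0.71},{"dx":0,"dy":0,"dz":0,"turn":0,"fingers":0.71}]}}

```text
clock: 10.8
position: [0.5018, -0.0169, 0.084]
ee_rot: [0.01, -0.573, 0.82, -0.019]
contact_force: [-0.4, -0.7, -0.6]
width: 0.0126
```

```bash
python3 -c "
from h import *
look('R')"
```

```text
t 10.8 pos [501.8 -16.9  84. ] F [-0.4 -0.7 -0.6] w 12.6 tilt [ 0.039 -0.02 ] r 29.5 ang 2.392
top {'L': [(0.76, 1.0), (0.58, 1.0)], 'R': [(0.13, 1.0), (-0.21, 1.0)]}
side {'L': [(0.71, 1.0), (1.09, 1.0)], 'R': [(-0.28, 1.0), (-0.03, 0.99)]}
```

Emit:
{"name": "play_rows", "arguments": {"series": [{"dx":2.5,"dy":1.8,"dz":0,"turn":-0.12,"fingers":0.71},{"dx":2.7,"dy":1.5,"dz":0,"turn":-0.12,"fingers":0.71},{"dx":0,"dy":0,"dz":0,"turn":-0.1,"fingers":0.71}]}}

```text
clock: 11.15
position: [0.5065, -0.0139, 0.0841]
ee_rot: [0.006, -0.419, 0.908, -0.021]
contact_force: [0.1, 0.7, -1.4]
width: 0.0123
```

```bash
python3 -c "
from h import *
look('R')"
```

```text
t 11.15 pos [506.5 -13.9  84.1] F [ 0.1  0.7 -1.4] w 12.3 tilt [ 0.028 -0.032] r 28.7 ang 2.203
top {'L': [(0.9, 1.0), (0.78, 1.0)], 'R': [(13.62, 0.86), (-0.16, 1.0)]}
side {'L': [(0.78, 1.0), (1.04, 1.0)], 'R': [(-0.22, 0.99), (-0.03, 0.99)]}
```

Emit:
{"name": "play_rows", "arguments": {"series": [{"dx":2.6,"dy":1.7,"dz":0,"turn":0,"fingers":0.71},{"dx":2.8,"dy":1.2,"dz":0,"turn":0,"fingers":0.71},{"dx":0,"dy":0,"dz":0,"turn":0,"fingers":0.71}]}}

```text
clock: 11.5
position: [0.5105, -0.0108, 0.0838]
ee_rot: [0.005, -0.425, 0.905, -0.02]
contact_force: [0.2, -0.4, -0.0]
width: 0.0125
```

```bash
python3 -c "
from h import *
look('R')"
```

```text
t 11.5 pos [510.5 -10.8  83.8] F [ 0.2 -0.4 -0. ] w 12.5 tilt [ 0.025 -0.032] r 29.3 ang 2.028
top {'L': [(1.08, 1.0), (0.78, 1.0)], 'R': [(78.09, 0.84), (-0.08, 1.0)]}
side {'L': [(0.73, 1.0), (1.12, 1.0)], 'R': [(-0.07, 0.99), (-0.02, 0.99)]}
```

Emit:
{"name": "play_rows", "arguments": {"series": [{"dx":3,"dy":1,"dz":0,"turn":0,"fingers":0.71},{"dx":3,"dy":0.6,"dz":0,"turn":0,"fingers":0.71},{"dx":0,"dy":0,"dz":0,"turn":0,"fingers":0.71}]}}

```text
clock: 11.85
position: [0.5156, -0.0091, 0.0834]
ee_rot: [0.004, -0.425, 0.905, -0.019]
contact_force: [-0.3, -0.9, 0.7]
width: 0.012
```

```bash
python3 -c "
from h import *
look('R');head()"
```

```text
t 11.85 pos [515.6  -9.1  83.4] F [-0.3 -0.9  0.7] w 12.0 tilt [ 0.023 -0.032] r 29.1 ang 1.844
top {'L': [(1.07, 1.0), (0.75, 1.0)], 'R': [(116.57, 0.78), (-0.05, 1.0)]}
side {'L': [(0.8, 1.0), (1.11, 1.0)], 'R': [(0.62, 0.94), (0.07, 0.99)]}
heading 0.878 q [-0.13  0.32  1.88 -0.04  0.91  2.15]
```

Emit:
{"name": "play_rows", "arguments": {"series": [{"dx":3,"dy":0.5,"dz":0,"turn":-0.12,"fingers":0.71},{"dx":3,"dy":0.2,"dz":0,"turn":-0.12,"fingers":0.71},{"dx":0,"dy":0,"dz":0,"turn":-0.1,"fingers":0.71}]}}

```text
clock: 12.2
position: [0.5207, -0.0087, 0.0835]
ee_rot: [-0.0, -0.26, 0.966, -0.019]
contact_force: [-1.5, -0.4, -0.5]
width: 0.0122
```

```bash
python3 -c "
from h import *
look('R');head()"
```

```text
t 12.2 pos [520.7  -8.7  83.5] F [-1.5 -0.4 -0.5] w 12.2 tilt [ 0.009 -0.038] r 28.5 ang 1.665
top {'L': [(1.07, 1.0), (0.66, 1.0)], 'R': [None, (0.1, 1.0)]}
side {'L': [(0.74, 1.0), (0.93, 1.0)], 'R': [(1.36, 0.77), (0.17, 0.99)]}
heading 0.531 q [-0.13  0.33  1.86 -0.04  0.93  2.51]
```

Emit:
{"name": "play_rows", "arguments": {"series": [{"dx":3,"dy":-0.2,"dz":0,"turn":0,"fingers":0.71},{"dx":3,"dy":-0.5,"dz":0,"turn":0,"fingers":0.71},{"dx":0,"dy":0,"dz":0,"turn":0,"fingers":0.71}]}}

```text
clock: 12.55
position: [0.5249, -0.0087, 0.083]
ee_rot: [-0.002, -0.265, 0.964, -0.018]
contact_force: [-1.1, -0.4, 1.3]
width: 0.0123
```

```bash
python3 -c "
from h import *
look('R');head()"
```

```text
t 12.55 pos [524.9  -8.7  83. ] F [-1.1 -0.4  1.3] w 12.3 tilt [ 0.005 -0.036] r 28.4 ang 1.52
top {'L': [(0.94, 1.0), (1.03, 1.0)], 'R': [None, (0.49, 1.0)]}
side {'L': [(0.58, 1.0), (0.85, 1.0)], 'R': [(0.36, 0.73), (0.74, 0.99)]}
heading 0.537 q [-0.13  0.34  1.85 -0.04  0.94  2.51]
```

Emit:
{"name": "play_rows", "arguments": {"series": [{"dx":0,"dy":0,"dz":2,"turn":0,"fingers":0.3},{"dx":0,"dy":0,"dz":2,"turn":0,"fingers":0.3},{"dx":0,"dy":0,"dz":0,"turn":0.12,"fingers":0.3},{"dx":0,"dy":0,"dz":0,"turn":0.12,"fingers":0.3},{"dx":0,"dy":0,"dz":0,"turn":0.12,"fingers":0.3},{"dx":0,"dy":0,"dz":0,"turn":0.12,"fingers":0.3},{"dx":0,"dy":0,"dz":0,"turn":0.12,"fingers":0.3},{"dx":0,"dy":0,"dz":0,"turn":0.12,"fingers":0.3},{"dx":0,"dy":0,"dz":0,"turn":0.12,"fingers":0.3},{"dx":0,"dy":0,"dz":0,"turn":0.12,"fingers":0.3},{"dx":0,"dy":0,"dz":0,"turn":0.12,"fingers":0.3},{"dx":0,"dy":0,"dz":0,"turn":0.12,"fingers":0.3},{"dx":0,"dy":0,"dz":0,"turn":0.12,"fingers":0.3},{"dx":0,"dy":0,"dz":0,"turn":0.12,"fingers":0.3},{"dx":0,"dy":0,"dz":0,"turn":0.12,"fingers":0.3},{"dx":0,"dy":0,"dz":0,"turn":0.12,"fingers":0.3},{"dx":0,"dy":0,"dz":0,"turn":0.12,"fingers":0.3},{"dx":0,"dy":0,"dz":0,"turn":0.12,"fingers":0.3},{"dx":0,"dy":0,"dz":0,"turn":0.12,"fingers":0.3},{"dx":0,"dy":0,"dz":0,"turn":0.05,"fingers":0.3}]}}

```text
clock: 14.32
position: [0.5428, -0.0028, 0.0963]
ee_rot: [-0.039, 0.976, -0.213, 0.011]
contact_force: [-0.5, 3.0, -1.3]
width: 0.0296
```

```bash
python3 -c "
from h import *
look('R');head()"
```

```text
t 14.32 pos [542.8  -2.8  96.3] F [-0.5  3.  -1.3] w 29.6 tilt [0.037 0.071] r 40.2 ang 1.054
top {'L': [(0.92, 1.0), (1.08, 1.0)], 'R': [None, (1.14, 1.0)]}
side {'L': [(0.54, 1.0), (0.83, 1.0)], 'R': [(0.9, 0.96), (0.76, 0.99)]}
heading 2.707 q [-0.18  0.34  1.82  0.09  0.96  0.2 ]
```

Emit:
{"name": "play_rows", "arguments": {"series": [{"dx":0,"dy":0,"dz":15,"turn":0,"fingers":0.2},{"dx":0,"dy":0,"dz":15,"turn":0,"fingers":0.2},{"dx":-14,"dy":-5,"dz":0,"turn":0,"fingers":0.2},{"dx":0,"dy":0,"dz":0,"turn":0,"fingers":0.2}]}}

```text
clock: 14.75
position: [0.5313, -0.0098, 0.128]
ee_rot: [-0.037, 0.975, -0.218, 0.014]
contact_force: [-0.6, -1.0, -0.8]
width: 0.0341
```

```bash
python3 -c "
from h import *
look('R');head()"
```

```text
t 14.75 pos [531.3  -9.8 128. ] F [-0.6 -1.  -0.8] w 34.1 tilt [0.043 0.065] r 31.6 ang 1.258
top {'L': [(0.73, 1.0), (1.04, 1.0)], 'R': [None, (0.37, 1.0)]}
side {'L': [(0.48, 1.0), (0.77, 1.0)], 'R': [(0.89, 1.0), (0.68, 0.99)]}
heading 2.702 q [-0.2   0.29  1.8   0.09  1.02  0.2 ]
```

Emit:
{"name": "play_rows", "arguments": {"series": [{"dx":-8,"dy":-4,"dz":-8,"turn":0,"fingers":0.2},{"dx":-3,"dy":-1,"dz":-15,"turn":0,"fingers":0.2},{"dx":0,"dy":0,"dz":0,"turn":0,"fingers":0.2}]}}

```text
clock: 15.1
position: [0.5267, -0.0155, 0.1059]
ee_rot: [-0.037, 0.975, -0.219, 0.02]
contact_force: [-0.6, -0.9, -0.0]
width: 0.0334
```

Emit:
{"name": "play_rows", "arguments": {"series": [{"dx":-4,"dy":4,"dz":-9,"turn":0,"fingers":0.2},{"dx":-2,"dy":0,"dz":-11,"turn":0,"fingers":0.2},{"dx":0,"dy":0,"dz":0,"turn":0,"fingers":0.4},{"dx":0,"dy":0,"dz":0,"turn":0,"fingers":0.71},{"dx":0,"dy":0,"dz":0,"turn":0,"fingers":0.71}]}}

```text
clock: 15.52
position: [0.5252, -0.0119, 0.0866]
ee_rot: [-0.037, 0.975, -0.22, 0.022]
contact_force: [-1.2, 0.1, -1.3]
width: 0.0123
```

```bash
python3 -c "
from h import *
look('R');head()"
```

```text
t 15.52 pos [525.2 -11.9  86.6] F [-1.2  0.1 -1.3] w 12.3 tilt [0.059 0.063] r 25.3 ang 1.497
top {'L': [(0.94, 1.0), (1.17, 1.0)], 'R': [None, (0.41, 1.0)]}
side {'L': [(0.49, 1.0), (0.78, 1.0)], 'R': [(0.84, 1.0), (0.66, 0.99)]}
heading 2.697 q [-0.21  0.32  1.88  0.09  0.9   0.18]
```

Emit:
{"name": "play_rows", "arguments": {"series": [{"dx":3.6,"dy":0.5,"dz":0,"turn":0,"fingers":0.71},{"dx":3.6,"dy":-0.3,"dz":0,"turn":0,"fingers":0.71},{"dx":3.4,"dy":-1,"dz":0,"turn":0,"fingers":0.71},{"dx":3.2,"dy":-1.7,"dz":0,"turn":0,"fingers":0.71},{"dx":2.9,"dy":-2.1,"dz":0,"turn":0,"fingers":0.71},{"dx":2.6,"dy":-2.4,"dz":0,"turn":0,"fingers":0.71},{"dx":0,"dy":0,"dz":0,"turn":0,"fingers":0.71}]}}

```text
clock: 16.2
position: [0.5414, -0.0149, 0.0866]
ee_rot: [-0.04, 0.974, -0.221, 0.016]
contact_force: [-1.2, 1.2, 0.5]
width: 0.0123
```

```bash
python3 -c "
from h import *
look('R');head()"
```

```text
t 16.2 pos [541.4 -14.9  86.6] F [-1.2  1.2  0.5] w 12.3 tilt [0.049 0.071] r 28.7 ang 0.887
top {'L': [(1.42, 1.0), (2.3, 1.0)], 'R': [None, (3.43, 1.0)]}
side {'L': [(0.58, 1.0), (0.81, 1.0)], 'R': [(3.86, 0.99), (3.14, 0.95)]}
heading 2.696 q [-0.21  0.34  1.84  0.1   0.93  0.18]
```

Emit:
{"name": "play_rows", "arguments": {"series": [{"dx":0,"dy":0,"dz":0,"turn":0,"fingers":0.3},{"dx":0,"dy":0,"dz":10,"turn":0,"fingers":0.3},{"dx":0,"dy":0,"dz":20,"turn":0,"fingers":0.3},{"dx":0,"dy":0,"dz":15,"turn":0,"fingers":0.3},{"dx":-2,"dy":18,"dz":0,"turn":-0.12,"fingers":0.3},{"dx":-2,"dy":22,"dz":0,"turn":-0.12,"fingers":0.3},{"dx":-2,"dy":22,"dz":0,"turn":-0.12,"fingers":0.3},{"dx":-2,"dy":22,"dz":0,"turn":-0.12,"fingers":0.3},{"dx":-2,"dy":22,"dz":0,"turn":-0.12,"fingers":0.3},{"dx":-2,"dy":22,"dz":0,"turn":-0.12,"fingers":0.3},{"dx":-2,"dy":22,"dz":0,"turn":-0.12,"fingers":0.3},{"dx":-2,"dy":22,"dz":0,"turn":-0.12,"fingers":0.3},{"dx":-2,"dy":18,"dz":0,"turn":-0.12,"fingers":0.3},{"dx":0,"dy":0,"dz":0,"turn":0,"fingers":0.3}]}}

```text
clock: 17.47
position: [0.5426, 0.1712, 0.1524]
ee_rot: [-0.026, 0.712, -0.699, 0.057]
contact_force: [-0.3, 0.0, 0.2]
width: 0.0296
```

```bash
python3 -c "
from h import *
look('L');head()"
```

```text
t 17.47 pos [542.6 171.2 152.4] F [-0.3  0.   0.2] w 29.6 tilt [ 0.117 -0.042] r 47.1 ang -0.081
top {'L': [(-32.79, 0.75), (2.18, 1.0)], 'R': [(4.1, 1.0), (3.54, 1.0)]}
side {'L': [(0.59, 1.0), (0.81, 1.0)], 'R': [(42.83, 0.83), None]}
heading 1.592 q [ 0.22  0.29  1.74 -0.08  1.02  1.81]
```

Emit:
{"name": "play_rows", "arguments": {"series": [{"dx":-1.5,"dy":0.5,"dz":-0.7,"turn":0.124,"fingers":0.3},{"dx":-1.5,"dy":0.5,"dz":-0.7,"turn":0.124,"fingers":0.3},{"dx":-1.5,"dy":0.5,"dz":-0.7,"turn":0.124,"fingers":0.3},{"dx":-1.5,"dy":0.5,"dz":-0.7,"turn":0.124,"fingers":0.3},{"dx":-1.5,"dy":0.5,"dz":-0.7,"turn":0.124,"fingers":0.3},{"dx":-1.5,"dy":0.5,"dz":-0.7,"turn":0.124,"fingers":0.3},{"dx":-1.5,"dy":0.5,"dz":-0.7,"turn":0.124,"fingers":0.3},{"dx":-1.5,"dy":0.5,"dz":-0.7,"turn":0.124,"fingers":0.3},{"dx":-1.5,"dy":0.5,"dz":-0.7,"turn":0.124,"fingers":0.3},{"dx":-1.5,"dy":0.5,"dz":-0.7,"turn":0.124,"fingers":0.3},{"dx":-1.5,"dy":0.5,"dz":-0.7,"turn":0.124,"fingers":0.3},{"dx":-1.5,"dy":0.5,"dz":-0.7,"turn":0.124,"fingers":0.3},{"dx":-1.5,"dy":0.5,"dz":-0.7,"turn":0.124,"fingers":0.3},{"dx":-1.5,"dy":0.5,"dz":-0.7,"turn":0.124,"fingers":0.3},{"dx":-1.5,"dy":0.5,"dz":-0.7,"turn":0.124,"fingers":0.3},{"dx":-1.5,"dy":0.5,"dz":-0.7,"turn":0.124,"fingers":0.3},{"dx":-1.5,"dy":0.5,"dz":-0.7,"turn":0.124,"fingers":0.3},{"dx":-1.5,"dy":0.5,"dz":-0.7,"turn":0.124,"fingers":0.3},{"dx":-1.5,"dy":0.5,"dz":-0.7,"turn":0.124,"fingers":0.3},{"dx":-1.5,"dy":0.5,"dz":-0.7,"turn":0.124,"fingers":0.3}]}}

```text
clock: 19.23
position: [0.5214, 0.1449, 0.1475]
ee_rot: [-0.065, 0.886, 0.459, 0.007]
contact_force: [0.1, -0.8, 0.4]
width: 0.0299
```

```bash
python3 -c "
from h import *
look('L');head()"
```

```text
t 19.23 pos [521.4 144.9 147.5] F [ 0.1 -0.8  0.4] w 29.9 tilt [-0.047  0.122] r 24.6 ang -0.923
top {'L': [None, (28.34, 0.49)], 'R': [(4.17, 1.0), (3.4, 1.0)]}
side {'L': [(0.62, 1.0), (0.74, 1.0)], 'R': [None, (3.43, 0.84)]}
heading 0.946 q [ 0.06  0.31  1.72  0.14  1.16 -0.95]
```

Emit:
{"name": "play_rows", "arguments": {"series": [{"dx":1,"dy":9,"dz":0,"turn":0.124,"fingers":0.3},{"dx":1,"dy":9,"dz":0,"turn":0.124,"fingers":0.3},{"dx":1,"dy":9,"dz":0,"turn":0.124,"fingers":0.3},{"dx":1,"dy":9,"dz":0,"turn":0.124,"fingers":0.3},{"dx":1,"dy":6,"dz":0,"turn":0.124,"fingers":0.3},{"dx":0,"dy":0,"dz":-15,"turn":0,"fingers":0.3},{"dx":0,"dy":0,"dz":-10,"turn":0,"fingers":0.3},{"dx":0,"dy":0,"dz":0,"turn":0,"fingers":0.3}]}}

```text
clock: 20.0
position: [0.5302, 0.1806, 0.1242]
ee_rot: [-0.061, 0.706, 0.706, -0.01]
contact_force: [0.4, -0.0, 0.0]
width: 0.03
```

```bash
python3 -c "
from h import *
ang('L');head()"
```

```text
t 20.0 pos [530.2 180.6 124.2] F [ 0.4 -0.   0. ] w 30.0 tilt [-0.099  0.072] r 25.3 ang 0.46
heading 1.568 q [ 0.15  0.38  1.66  0.09  1.19 -1.46]
```

Emit:
{"name": "play_rows", "arguments": {"series": [{"dx":-1,"dy":5,"dz":-8,"turn":0,"fingers":0.3},{"dx":-1,"dy":0,"dz":-12,"turn":0,"fingers":0.3},{"dx":0,"dy":0,"dz":0,"turn":0,"fingers":0.3}]}}

```text
clock: 20.25
position: [0.5283, 0.1845, 0.1037]
ee_rot: [-0.06, 0.708, 0.704, -0.009]
contact_force: [-0.9, -0.4, 0.3]
width: 0.0301
```

```bash
python3 -c "
from h import *
ang('L')"
```

```text
t 20.25 pos [528.3 184.5 103.7] F [-0.9 -0.4  0.3] w 30.1 tilt [-0.098  0.072] r 26.6 ang 0.537
```

Emit:
{"name": "play_rows", "arguments": {"series": [{"dx":-2,"dy":3,"dz":-10,"turn":0,"fingers":0.3},{"dx":-1,"dy":1,"dz":-9,"turn":0,"fingers":0.3},{"dx":0,"dy":0,"dz":0,"turn":0,"fingers":0.5},{"dx":0,"dy":0,"dz":0,"turn":0,"fingers":0.7},{"dx":0,"dy":0,"dz":0,"turn":0,"fingers":0.7}]}}

```text
clock: 20.67
position: [0.5251, 0.1889, 0.0835]
ee_rot: [-0.06, 0.709, 0.703, -0.009]
contact_force: [0.7, 0.7, -0.1]
width: 0.0126
```

```bash
python3 -c "
from h import *
look('L')
p=get_image('side');save(p,'s5.png',(260,300,360,380),7)
"
```

```text
t 20.67 pos [525.1 188.9  83.5] F [ 0.7  0.7 -0.1] w 12.6 tilt [-0.097  0.073] r 27.3 ang 0.653
top {'L': [(70.04, 0.26), (109.69, 0.8)], 'R': [(3.9, 1.0), (3.54, 1.0)]}
side {'L': [(1.58, 0.8), (0.73, 1.0)], 'R': [(4.26, 0.97), None]}
```

View pics/s5.png

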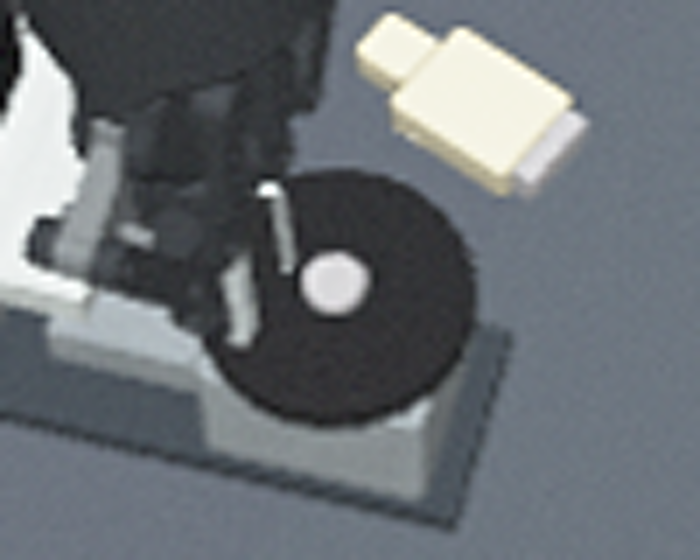

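Emit:
{"name": "play_rows", "arguments": {"series": [{"dx":2.2,"dy":-3.4,"dz":0,"turn":0,"fingers":0.7},{"dx":1.8,"dy":-3.6,"dz":0,"turn":0,"fingers":0.7},{"dx":1.2,"dy":-3.9,"dz":0,"turn":0,"fingers":0.7},{"dx":0.7,"dy":-4,"dz":0,"turn":0,"fingers":0.7},{"dx":0,"dy":-4,"dz":0,"turn":0,"fingers":0.7},{"dx":0,"dy":0,"dz":0,"turn":0,"fingers":0.7}]}}

```text
clock: 21.32
position: [0.5344, 0.1717, 0.0845]
ee_rot: [-0.061, 0.71, 0.702, -0.004]
contact_force: [0.0, 2.4, -2.1]
width: 0.0127
```

```bash
python3 -c "
from h import *
look('L')"
```

```text
t 21.32 pos [534.4 171.7  84.5] F [ 0.   2.4 -2.1] w 12.7 tilt [-0.091  0.08 ] r 30.8 ang -0.019
top {'L': [None, None], 'R': [(3.62, 1.0), (3.72, 1.0)]}
side {'L': [(0.5, 0.8), (4.2, 1.0)], 'R': [(4.5, 0.88), None]}
```

Emit:
{"name": "play_rows", "arguments": {"series": [{"dx":-1,"dy":-4,"dz":0,"turn":0,"fingers":0.7},{"dx":-1.4,"dy":-3.9,"dz":0,"turn":0,"fingers":0.7},{"dx":-1.8,"dy":-3.7,"dz":0,"turn":0,"fingers":0.7},{"dx":-2.2,"dy":-3.4,"dz":0,"turn":0,"fingers":0.7},{"dx":-2.5,"dy":-3.2,"dz":0,"turn":0,"fingers":0.7},{"dx":0,"dy":0,"dz":0,"turn":0,"fingers":0.7}]}}

```text
clock: 21.92
position: [0.5273, 0.1522, 0.086]
ee_rot: [-0.058, 0.71, 0.702, -0.001]
contact_force: [2.8, 3.0, -0.0]
width: 0.0127
```

```bash
python3 -c "
from h import *
look('L');head()"
```

```text
t 21.92 pos [527.3 152.2  86. ] F [ 2.8  3.  -0. ] w 12.7 tilt [-0.084  0.081] r 30.9 ang -0.699
top {'L': [(78.16, 0.61), (15.99, 0.5)], 'R': [(4.47, 1.0), (4.34, 1.0)]}
side {'L': [(7.26, 0.96), (8.75, 1.0)], 'R': [(-12.9, 0.85), None]}
heading 1.557 q [ 0.1   0.4   1.74  0.1   1.07 -1.52]
```

Emit:
{"name": "play_rows", "arguments": {"series": [{"dx":0,"dy":0,"dz":0,"turn":0,"fingers":0.3},{"dx":0,"dy":0,"dz":10,"turn":0,"fingers":0.3},{"dx":0,"dy":0,"dz":15,"turn":0,"fingers":0.3},{"dx":0,"dy":0,"dz":15,"turn":0,"fingers":0.3},{"dx":2,"dy":-20,"dz":0,"turn":0,"fingers":0.3},{"dx":2,"dy":-25,"dz":0,"turn":0,"fingers":0.3},{"dx":2,"dy":-25,"dz":0,"turn":0,"fingers":0.3},{"dx":2,"dy":-25,"dz":0,"turn":0,"fingers":0.3},{"dx":2,"dy":-25,"dz":0,"turn":0,"fingers":0.3},{"dx":2,"dy":-25,"dz":0,"turn":0,"fingers":0.3},{"dx":2,"dy":-15,"dz":0,"turn":0,"fingers":0.3},{"dx":0,"dy":0,"dz":0,"turn":0,"fingers":0.3}]}}

```text
clock: 23.02
position: [0.5329, -0.0191, 0.1331]
ee_rot: [-0.059, 0.706, 0.706, -0.013]
contact_force: [-1.0, 0.1, 0.4]
width: 0.0296
```

```bash
python3 -c "
from h import *
look('R');head()"
```

```text
t 23.02 pos [532.9 -19.1 133.1] F [-1.   0.1  0.4] w 29.6 tilt [-0.101  0.065] r 21.5 ang 1.355
top {'L': [(7.72, 1.0), (7.14, 1.0)], 'R': [(3.17, 0.63), (43.98, 0.77)]}
side {'L': [(7.2, 0.96), (8.69, 1.0)], 'R': [(3.98, 0.98), (4.59, 0.91)]}
heading 1.569 q [-0.19  0.35  1.69  0.05  1.22 -1.79]
```

Emit:
{"name": "play_rows", "arguments": {"series": [{"dx":10,"dy":1,"dz":-6,"turn":0,"fingers":0.3},{"dx":0,"dy":0,"dz":-15,"turn":0,"fingers":0.3},{"dx":0,"dy":0,"dz":0,"turn":0,"fingers":0.3}]}}

```text
clock: 23.37
position: [0.5432, -0.0127, 0.1121]
ee_rot: [-0.06, 0.705, 0.707, -0.011]
contact_force: [-1.2, 0.2, -0.9]
width: 0.0301
```

```bash
python3 -c "
from h import *
ang('R')"
```

```text
t 23.37 pos [543.2 -12.7 112.1] F [-1.2  0.2 -0.9] w 30.1 tilt [-0.101  0.068] r 31.2 ang 0.993
```

Emit:
{"name": "play_rows", "arguments": {"series": [{"dx":-2,"dy":-2,"dz":-10,"turn":0,"fingers":0.3},{"dx":-2,"dy":-1,"dz":-14,"turn":0,"fingers":0.3},{"dx":-1,"dy":-1,"dz":-3,"turn":0,"fingers":0.3},{"dx":0,"dy":0,"dz":0,"turn":0,"fingers":0.5},{"dx":0,"dy":0,"dz":0,"turn":0,"fingers":0.7},{"dx":0,"dy":0,"dz":0,"turn":0,"fingers":0.7}]}}

```text
clock: 23.87
position: [0.5382, -0.014, 0.0832]
ee_rot: [-0.06, 0.702, 0.71, -0.013]
contact_force: [0.1, -2.3, -0.4]
width: 0.013
```

```bash
python3 -c "
from h import *
look('R')"
```

```text
t 23.87 pos [538.2 -14.   83.2] F [ 0.1 -2.3 -0.4] w 13.0 tilt [-0.103  0.066] r 27.3 ang 0.991
top {'L': [(7.66, 1.0), (6.91, 1.0)], 'R': [(-23.03, 0.64), (-3.77, 0.76)]}
side {'L': [(7.19, 0.96), (8.73, 1.0)], 'R': [(4.21, 0.96), (4.31, 0.89)]}
```

Emit:
{"name": "play_rows", "arguments": {"series": [{"dx":3.5,"dy":-2.6,"dz":0,"turn":0,"fingers":0.7},{"dx":3.1,"dy":-3.1,"dz":0,"turn":0,"fingers":0.7},{"dx":2.5,"dy":-3.6,"dz":0,"turn":0,"fingers":0.7},{"dx":1.8,"dy":-4,"dz":0,"turn":0,"fingers":0.7},{"dx":1.1,"dy":-4.3,"dz":0,"turn":0,"fingers":0.7},{"dx":0.5,"dy":-4.5,"dz":0,"turn":0,"fingers":0.7},{"dx":0,"dy":0,"dz":0,"turn":0,"fingers":0.7}]}}

```text
clock: 24.55
position: [0.5561, -0.029, 0.0842]
ee_rot: [-0.063, 0.704, 0.707, -0.003]
contact_force: [-1.0, 0.2, 0.5]
width: 0.0127
```

```bash
python3 -c "
from h import *
look('R')"
```

```text
t 24.55 pos [556.1 -29.   84.2] F [-1.   0.2  0.5] w 12.7 tilt [-0.094  0.084] r 33.7 ang 0.239
top {'L': [(7.76, 1.0), (7.63, 1.0)], 'R': [(-199.76, 0.58), None]}
side {'L': [(6.62, 0.97), (7.98, 1.0)], 'R': [(7.26, 0.83), (7.25, 0.97)]}
```

Emit:
{"name": "play_rows", "arguments": {"series": [{"dx":-0.5,"dy":-4.3,"dz":0,"turn":0,"fingers":0.7},{"dx":-1,"dy":-4.4,"dz":0,"turn":0,"fingers":0.7},{"dx":-1.5,"dy":-4.4,"dz":0,"turn":0,"fingers":0.7},{"dx":-2.2,"dy":-4.2,"dz":0,"turn":0,"fingers":0.7},{"dx":-2.8,"dy":-3.9,"dz":0,"turn":0,"fingers":0.7},{"dx":-3.2,"dy":-3.5,"dz":0,"turn":0,"fingers":0.7},{"dx":0,"dy":0,"dz":0,"turn":0,"fingers":0.7}]}}

```text
clock: 25.23
position: [0.5519, -0.0513, 0.0868]
ee_rot: [-0.059, 0.705, 0.706, 0.005]
contact_force: [1.2, 1.8, -0.1]
width: 0.0128
```

```bash
python3 -c "
from h import *
look('R');head()"
```

```text
t 25.23 pos [551.9 -51.3  86.8] F [ 1.2  1.8 -0.1] w 12.8 tilt [-0.077  0.091] r 31.7 ang -0.462
top {'L': [(8.52, 1.0), (9.21, 1.0)], 'R': [(77.55, 0.66), None]}
side {'L': [(6.37, 0.97), (7.79, 1.0)], 'R': [(10.85, 0.98), (10.41, 0.96)]}
heading 1.569 q [-0.26  0.42  1.71  0.08  1.11 -1.87]
```

Emit:
{"name": "play_rows", "arguments": {"series": [{"dx":0,"dy":0,"dz":0,"turn":0,"fingers":0.3},{"dx":0,"dy":0,"dz":10,"turn":0,"fingers":0.3},{"dx":0,"dy":0,"dz":15,"turn":0,"fingers":0.3},{"dx":0,"dy":0,"dz":15,"turn":0,"fingers":0.3},{"dx":-4,"dy":18,"dz":0,"turn":-0.124,"fingers":0.3},{"dx":-4,"dy":20,"dz":0,"turn":-0.124,"fingers":0.3},{"dx":-4,"dy":20,"dz":0,"turn":-0.124,"fingers":0.3},{"dx":-4,"dy":20,"dz":0,"turn":-0.124,"fingers":0.3},{"dx":-4,"dy":20,"dz":0,"turn":-0.124,"fingers":0.3},{"dx":-4,"dy":20,"dz":0,"turn":-0.124,"fingers":0.3},{"dx":-4,"dy":20,"dz":0,"turn":-0.124,"fingers":0.3},{"dx":-4,"dy":20,"dz":0,"turn":-0.124,"fingers":0.3},{"dx":-4,"dy":20,"dz":0,"turn":-0.124,"fingers":0.3},{"dx":-4,"dy":18,"dz":0,"turn":-0.124,"fingers":0.3},{"dx":-4,"dy":15,"dz":0,"turn":-0.124,"fingers":0.3},{"dx":0,"dy":0,"dz":0,"turn":0,"fingers":0.3}]}}

```text
clock: 26.67
position: [0.5013, 0.1578, 0.1372]
ee_rot: [-0.041, 0.994, 0.097, 0.034]
contact_force: [-0.4, 0.3, 0.4]
width: 0.03
```

```bash
python3 -c "
from h import *
look('L');head()"
```

```text
t 26.67 pos [501.3 157.8 137.2] F [-0.4  0.3  0.4] w 30.0 tilt [0.06  0.089] r 9.8 ang -1.484
top {'L': [None, (9.1, 1.0)], 'R': [(10.85, 1.0), (10.8, 1.0)]}
side {'L': [(6.31, 0.97), (7.78, 1.0)], 'R': [None, (10.4, 0.96)]}
heading 0.197 q [ 0.11  0.25  1.83  0.1   0.99 -0.14]
```

Emit:
{"name": "play_rows", "arguments": {"series": [{"dx":14,"dy":-1,"dz":0,"turn":0,"fingers":0.3},{"dx":9,"dy":-1,"dz":-10,"turn":0,"fingers":0.3},{"dx":0,"dy":0,"dz":-14,"turn":0,"fingers":0.3},{"dx":0,"dy":0,"dz":0,"turn":0,"fingers":0.3}]}}

```text
clock: 27.1
position: [0.5291, 0.1497, 0.1133]
ee_rot: [-0.039, 0.993, 0.103, 0.037]
contact_force: [-1.1, 0.3, 0.2]
width: 0.0298
```

```bash
python3 -c "
from h import *
ang('L')"
```

```text
t 27.1 pos [529.1 149.7 113.3] F [-1.1  0.3  0.2] w 29.8 tilt [0.065 0.084] r 34.0 ang -0.633
```

Emit:
{"name": "play_rows", "arguments": {"series": [{"dx":-3,"dy":5,"dz":-4,"turn":0,"fingers":0.3},{"dx":-2,"dy":1,"dz":-14,"turn":0,"fingers":0.3},{"dx":-1,"dy":1,"dz":-10,"turn":0,"fingers":0.3},{"dx":0,"dy":0,"dz":0,"turn":0,"fingers":0.5},{"dx":0,"dy":0,"dz":0,"turn":0,"fingers":0.68},{"dx":0,"dy":0,"dz":0,"turn":0,"fingers":0.68}]}}

```text
clock: 27.6
position: [0.5243, 0.1541, 0.0835]
ee_rot: [-0.038, 0.993, 0.103, 0.036]
contact_force: [-0.4, -0.2, 0.5]
width: 0.0138
```

```bash
python3 -c "
from h import *
look('L')"
```

```text
t 27.6 pos [524.3 154.1  83.5] F [-0.4 -0.2  0.5] w 13.8 tilt [0.064 0.083] r 27.5 ang -0.726
top {'L': [None, (9.1, 1.0)], 'R': [(10.53, 1.0), (10.78, 1.0)]}
side {'L': [(6.37, 0.97), (7.78, 1.0)], 'R': [(2.42, 0.72), (10.37, 0.96)]}
```

Emit:
{"name": "play_rows", "arguments": {"series": [{"dx":-3.2,"dy":-3.1,"dz":0,"turn":0,"fingers":0.68},{"dx":-3.7,"dy":-2.4,"dz":0,"turn":0,"fingers":0.68},{"dx":-4.1,"dy":-1.7,"dz":0,"turn":0,"fingers":0.68},{"dx":-4.4,"dy":-1,"dz":0,"turn":0,"fingers":0.68},{"dx":-4.5,"dy":-0.4,"dz":0,"turn":0,"fingers":0.68},{"dx":0,"dy":0,"dz":0,"turn":0,"fingers":0.68}]}}

```text
clock: 28.2
position: [0.5103, 0.144, 0.0872]
ee_rot: [-0.037, 0.993, 0.103, 0.045]
contact_force: [1.8, -0.4, -1.1]
width: 0.0137
```

```bash
python3 -c "
from h import *
look('L');head()"
```

```text
t 28.2 pos [510.3 144.   87.2] F [ 1.8 -0.4 -1.1] w 13.7 tilt [0.081 0.082] r 28.9 ang -1.33
top {'L': [None, (11.04, 1.0)], 'R': [(10.92, 1.0), (10.58, 1.0)]}
side {'L': [(9.0, 0.95), (10.87, 1.0)], 'R': [None, (10.94, 0.98)]}
heading 0.204 q [ 0.09  0.3   1.91  0.1   0.85 -0.18]
```

Emit:
{"name": "play_rows", "arguments": {"series": [{"dx":-4.5,"dy":-0.3,"dz":-0.5,"turn":0,"fingers":0.68},{"dx":-4.5,"dy":0.4,"dz":-0.5,"turn":0,"fingers":0.68},{"dx":-4.4,"dy":1,"dz":-0.5,"turn":0,"fingers":0.68},{"dx":-4.2,"dy":1.7,"dz":-0.5,"turn":0,"fingers":0.68},{"dx":-3.9,"dy":2.3,"dz":-0.5,"turn":0,"fingers":0.68},{"dx":-3,"dy":2.2,"dz":0,"turn":0,"fingers":0.68},{"dx":0,"dy":0,"dz":0,"turn":0,"fingers":0.68}]}}

```text
clock: 28.88
position: [0.4867, 0.1518, 0.0862]
ee_rot: [-0.036, 0.993, 0.103, 0.048]
contact_force: [3.9, -0.8, 0.5]
width: 0.0135
```

```bash
python3 -c "
from h import *
look('L');head()"
```

```text
t 28.88 pos [486.7 151.8  86.2] F [ 3.9 -0.8  0.5] w 13.5 tilt [0.088 0.082] r 26.4 ang -2.262
top {'L': [(15.07, 0.99), (14.45, 1.0)], 'R': [(11.5, 1.0), (11.26, 1.0)]}
side {'L': [(14.26, 0.9), (15.88, 1.0)], 'R': [(11.12, 0.94), (11.54, 0.87)]}
heading 0.204 q [ 0.12  0.28  1.95  0.1   0.82 -0.16]
```

Emit:
{"name": "play_rows", "arguments": {"series": [{"dx":0,"dy":0,"dz":0,"turn":0,"fingers":0.3},{"dx":0,"dy":0,"dz":10,"turn":0,"fingers":0.3},{"dx":0,"dy":0,"dz":15,"turn":0,"fingers":0.3},{"dx":0,"dy":0,"dz":15,"turn":0,"fingers":0.3},{"dx":5,"dy":-18,"dz":0,"turn":0,"fingers":0.3},{"dx":7,"dy":-25,"dz":0,"turn":0,"fingers":0.3},{"dx":7,"dy":-25,"dz":0,"turn":0,"fingers":0.3},{"dx":7,"dy":-25,"dz":0,"turn":0,"fingers":0.3},{"dx":7,"dy":-25,"dz":0,"turn":0,"fingers":0.3},{"dx":7,"dy":-25,"dz":0,"turn":0,"fingers":0.3},{"dx":7,"dy":-25,"dz":0,"turn":0,"fingers":0.3},{"dx":7,"dy":-20,"dz":0,"turn":0,"fingers":0.3},{"dx":2,"dy":-8,"dz":0,"turn":0,"fingers":0.3},{"dx":0,"dy":0,"dz":0,"turn":0,"fingers":0.3}]}}

```text
clock: 30.15
position: [0.5146, -0.0454, 0.116]
ee_rot: [-0.047, 0.993, 0.105, 0.015]
contact_force: [0.3, 0.3, -0.0]
width: 0.03
```

```bash
python3 -c "
from h import *
look('R');head()"
```

```text
t 30.15 pos [514.6 -45.4 116. ] F [ 0.3  0.3 -0. ] w 30.0 tilt [0.02  0.096] r 9.8 ang -2.557
top {'L': [(15.13, 0.99), (14.3, 1.0)], 'R': [None, (11.18, 1.0)]}
side {'L': [(14.26, 0.9), (15.92, 1.0)], 'R': [(10.93, 1.0), (11.49, 0.87)]}
heading 0.211 q [-0.29  0.29  1.83  0.11  1.03 -0.56]
```

Emit:
{"name": "play_rows", "arguments": {"series": [{"dx":15,"dy":-1,"dz":2,"turn":0,"fingers":0.3},{"dx":14,"dy":-1,"dz":2,"turn":0,"fingers":0.3},{"dx":5,"dy":0,"dz":0,"turn":0,"fingers":0.3},{"dx":0,"dy":0,"dz":0,"turn":0,"fingers":0.3}]}}

```text
clock: 30.58
position: [0.5437, -0.0389, 0.1193]
ee_rot: [-0.05, 0.993, 0.108, 0.011]
contact_force: [0.1, -1.2, -0.2]
width: 0.0297
```

```bash
python3 -c "
from h import *
ang('R')"
```

```text
t 30.58 pos [543.7 -38.9 119.3] F [ 0.1 -1.2 -0.2] w 29.7 tilt [0.011 0.102] r 20.7 ang 0.079
```

Emit:
{"name": "play_rows", "arguments": {"series": [{"dx":4,"dy":-9,"dz":-5,"turn":0,"fingers":0.3},{"dx":0,"dy":0,"dz":-8,"turn":0,"fingers":0.3},{"dx":0,"dy":0,"dz":0,"turn":0,"fingers":0.3}]}}

```text
clock: 30.83
position: [0.5455, -0.0456, 0.105]
ee_rot: [-0.051, 0.993, 0.11, 0.01]
contact_force: [-0.7, 0.8, 0.3]
width: 0.0299
```

```bash
python3 -c "
from h import *
ang('R')"
```

```text
t 30.83 pos [545.5 -45.6 105. ] F [-0.7  0.8  0.3] w 29.9 tilt [0.008 0.103] r 23.2 ang -0.287
```

Emit:
{"name": "play_rows", "arguments": {"series": [{"dx":4,"dy":-4,"dz":-2,"turn":0,"fingers":0.3},{"dx":0,"dy":0,"dz":-11,"turn":0,"fingers":0.3},{"dx":0,"dy":0,"dz":-9,"turn":0,"fingers":0.3},{"dx":0,"dy":0,"dz":0,"turn":0,"fingers":0.5},{"dx":0,"dy":0,"dz":0,"turn":0,"fingers":0.69},{"dx":0,"dy":0,"dz":0,"turn":0,"fingers":0.69}]}}

```text
clock: 31.33
position: [0.5484, -0.0503, 0.0806]
ee_rot: [-0.051, 0.993, 0.109, 0.009]
contact_force: [1.1, 0.3, 0.1]
width: 0.0131
```

```bash
python3 -c "
from h import *
look('R')"
```

```text
t 31.33 pos [548.4 -50.3  80.6] F [1.1 0.3 0.1] w 13.1 tilt [0.006 0.104] r 28.5 ang -0.503
top {'L': [(15.12, 0.99), (14.24, 1.0)], 'R': [None, (18.57, 0.8)]}
side {'L': [(14.23, 0.9), (15.8, 1.0)], 'R': [(10.85, 0.99), (11.51, 0.86)]}
```

Emit:
{"name": "play_rows", "arguments": {"series": [{"dx":-2.6,"dy":-3.7,"dz":0.7,"turn":0,"fingers":0.69},{"dx":-3.1,"dy":-3.2,"dz":0.7,"turn":0,"fingers":0.69},{"dx":-3.6,"dy":-2.6,"dz":0.5,"turn":0,"fingers":0.69},{"dx":-4,"dy":-2,"dz":0.5,"turn":0,"fingers":0.69},{"dx":-4.2,"dy":-1.5,"dz":0,"turn":0,"fingers":0.69},{"dx":-4.4,"dy":-0.9,"dz":0,"turn":0,"fingers":0.69},{"dx":0,"dy":0,"dz":0,"turn":0,"fingers":0.69}]}}

```text
clock: 32.02
position: [0.5318, -0.0681, 0.0859]
ee_rot: [-0.048, 0.993, 0.109, 0.017]
contact_force: [2.6, 1.1, -1.1]
width: 0.0132
```

```bash
python3 -c "
from h import *
look('R');head()"
```

```text
t 32.02 pos [531.8 -68.1  85.9] F [ 2.6  1.1 -1.1] w 13.2 tilt [0.023 0.099] r 32.1 ang -1.305
top {'L': [(14.87, 0.99), (15.14, 1.0)], 'R': [(18.2, 0.81), (14.97, 1.0)]}
side {'L': [(13.19, 0.91), (15.11, 1.0)], 'R': [(-4.32, 0.78), (15.12, 0.98)]}
heading 0.216 q [-0.32  0.35  1.82  0.12  0.98 -0.61]
```

Emit:
{"name": "play_rows", "arguments": {"series": [{"dx":-4.4,"dy":0,"dz":-0.4,"turn":0,"fingers":0.69},{"dx":-4.5,"dy":0.7,"dz":-0.4,"turn":0,"fingers":0.69},{"dx":-4.4,"dy":1.3,"dz":-0.4,"turn":0,"fingers":0.69},{"dx":-4.3,"dy":1.8,"dz":-0.4,"turn":0,"fingers":0.69},{"dx":-4,"dy":2.2,"dz":-0.4,"turn":0,"fingers":0.69},{"dx":0,"dy":0,"dz":0,"turn":0,"fingers":0.69}]}}

```text
clock: 32.62
position: [0.5109, -0.0626, 0.0854]
ee_rot: [-0.046, 0.993, 0.109, 0.02]
contact_force: [2.3, -1.3, 0.7]
width: 0.0133
```

```bash
python3 -c "
from h import *
look('R');head()"
```

```text
t 32.62 pos [510.9 -62.6  85.4] F [ 2.3 -1.3  0.7] w 13.3 tilt [0.029 0.096] r 28.4 ang -2.026
top {'L': [(15.6, 0.99), (16.77, 1.0)], 'R': [(22.76, 0.94), (18.59, 1.0)]}
side {'L': [(13.08, 0.91), (14.97, 1.0)], 'R': [(-0.3, 0.78), (18.19, 0.96)]}
heading 0.217 q [-0.33  0.32  1.88  0.12  0.95 -0.62]
```

Emit:
{"name": "play_rows", "arguments": {"series": [{"dx":-2.2,"dy":1.3,"dz":0,"turn":0,"fingers":0.69},{"dx":-2.2,"dy":1.4,"dz":0,"turn":0,"fingers":0.69},{"dx":0,"dy":0,"dz":0,"turn":0,"fingers":0.69}]}}

```text
clock: 32.97
position: [0.5067, -0.0597, 0.0853]
ee_rot: [-0.046, 0.993, 0.109, 0.02]
contact_force: [2.5, -0.5, 1.3]
width: 0.0134
```

```bash
python3 -c "
from h import *
look('R')"
```

```text
t 32.97 pos [506.7 -59.7  85.3] F [ 2.5 -0.5  1.3] w 13.4 tilt [0.029 0.096] r 28.2 ang -2.205
top {'L': [(16.02, 0.99), (17.14, 1.0)], 'R': [(25.75, 0.92), (18.94, 1.0)]}
side {'L': [(13.14, 0.91), (15.08, 1.0)], 'R': [(0.19, 0.78), (19.28, 0.96)]}
```

Emit:
{"name": "play_rows", "arguments": {"series": [{"dx":0,"dy":0,"dz":0,"turn":0,"fingers":0.3},{"dx":0,"dy":0,"dz":10,"turn":0,"fingers":0.3},{"dx":0,"dy":0,"dz":15,"turn":0,"fingers":0.3},{"dx":0,"dy":0,"dz":15,"turn":0,"fingers":0.3},{"dx":-1,"dy":18,"dz":0,"turn":-0.12,"fingers":0.3},{"dx":-2,"dy":24,"dz":0,"turn":-0.12,"fingers":0.3},{"dx":-2,"dy":24,"dz":0,"turn":-0.12,"fingers":0.3},{"dx":-2,"dy":24,"dz":0,"turn":-0.12,"fingers":0.3},{"dx":-2,"dy":24,"dz":0,"turn":-0.12,"fingers":0.3},{"dx":-2,"dy":24,"dz":0,"turn":-0.12,"fingers":0.3},{"dx":-2,"dy":24,"dz":0,"turn":-0.12,"fingers":0.3},{"dx":-2,"dy":24,"dz":0,"turn":-0.12,"fingers":0.3},{"dx":-1,"dy":20,"dz":0,"turn":-0.12,"fingers":0.3},{"dx":0,"dy":0,"dz":0,"turn":0,"fingers":0.3},{"dx":0,"dy":0,"dz":0,"turn":0,"fingers":0.3}]}}

```text
clock: 34.32
position: [0.4607, 0.1533, 0.1157]
ee_rot: [-0.037, 0.904, -0.426, 0.014]
contact_force: [0.0, 0.0, 0.3]
width: 0.0302
```

```bash
python3 -c "
from h import *
look('L');head()"
```

```text
t 34.32 pos [460.7 153.3 115.7] F [0.  0.  0.3] w 30.2 tilt [0.057 0.055] r 44.7 ang -2.745
top {'L': [(16.02, 0.99), (17.05, 1.0)], 'R': [(20.38, 1.0), (19.04, 1.0)]}
side {'L': [(13.12, 0.91), (15.01, 1.0)], 'R': [(0.18, 0.78), (19.29, 0.96)]}
heading 2.259 q [0.14 0.22 1.94 0.06 0.92 0.99]
```

Emit:
{"name": "play_rows", "arguments": {"series": [{"dx":14,"dy":-2,"dz":1,"turn":0,"fingers":0.3},{"dx":11,"dy":-1,"dz":0,"turn":0,"fingers":0.3},{"dx":0,"dy":0,"dz":0,"turn":0,"fingers":0.3},{"dx":0,"dy":0,"dz":-9,"turn":0,"fingers":0.3},{"dx":0,"dy":0,"dz":0,"turn":0,"fingers":0.3}]}}

```text
clock: 34.83
position: [0.4866, 0.1446, 0.1064]
ee_rot: [-0.036, 0.903, -0.427, 0.013]
contact_force: [-0.7, 0.8, -0.1]
width: 0.0295
```

Emit:
{"name": "play_rows", "arguments": {"series": [{"dx":0,"dy":4,"dz":-6,"turn":0,"fingers":0.3},{"dx":0,"dy":1,"dz":-10,"turn":0,"fingers":0.3},{"dx":0,"dy":0,"dz":-5,"turn":0,"fingers":0.3},{"dx":0,"dy":0,"dz":0,"turn":0,"fingers":0.5},{"dx":0,"dy":0,"dz":0,"turn":0,"fingers":0.69},{"dx":0,"dy":0,"dz":0,"turn":0,"fingers":0.69}]}}

```text
clock: 35.33
position: [0.4843, 0.1485, 0.0823]
ee_rot: [-0.034, 0.903, -0.427, 0.012]
contact_force: [0.3, -0.4, -0.0]
width: 0.0129
```

```bash
python3 -c "
from h import *
look('L')"
```

```text
t 35.33 pos [484.3 148.5  82.3] F [ 0.3 -0.4 -0. ] w 12.9 tilt [0.05  0.051] r 30.8 ang -2.253
top {'L': [(16.96, 0.97), (17.35, 1.0)], 'R': [(20.36, 1.0), (19.11, 1.0)]}
side {'L': [(13.29, 0.91), (15.16, 1.0)], 'R': [(-0.19, 0.74), (19.18, 0.97)]}
```

Emit:
{"name": "play_rows", "arguments": {"series": [{"dx":-2.4,"dy":3.2,"dz":0.3,"turn":0,"fingers":0.69},{"dx":-2.2,"dy":3.4,"dz":0.3,"turn":0,"fingers":0.69},{"dx":-1.7,"dy":3.7,"dz":0,"turn":0,"fingers":0.69},{"dx":-1.2,"dy":3.9,"dz":0,"turn":0,"fingers":0.69},{"dx":-0.7,"dy":4,"dz":0,"turn":0,"fingers":0.69},{"dx":0,"dy":0,"dz":0,"turn":0,"fingers":0.69}]}}

```text
clock: 35.93
position: [0.475, 0.1661, 0.0837]
ee_rot: [-0.032, 0.904, -0.427, 0.013]
contact_force: [1.3, -3.1, -2.4]
width: 0.0133
```

```bash
python3 -c "
from h import *
look('L')"
```

```text
t 35.93 pos [475.  166.1  83.7] F [ 1.3 -3.1 -2.4] w 13.3 tilt [0.051 0.047] r 29.4 ang -2.931
top {'L': [(19.79, 0.99), (19.81, 1.0)], 'R': [(20.28, 1.0), (19.4, 1.0)]}
side {'L': [(17.08, 0.88), (18.88, 1.0)], 'R': [(-0.2, 0.8), (19.8, 0.98)]}
```

Emit:
{"name": "play_rows", "arguments": {"series": [{"dx":-0.4,"dy":1.9,"dz":0,"turn":0,"fingers":0.69},{"dx":-0.3,"dy":1.9,"dz":0,"turn":0,"fingers":0.69},{"dx":0,"dy":0,"dz":0,"turn":0,"fingers":0.69},{"dx":0,"dy":0,"dz":0,"turn":0,"fingers":0.3},{"dx":0,"dy":0,"dz":0,"turn":0,"fingers":0.3},{"dx":0,"dy":0,"dz":10,"turn":0,"fingers":0.3},{"dx":0,"dy":0,"dz":15,"turn":0,"fingers":0.3},{"dx":0,"dy":0,"dz":20,"turn":0,"fingers":0.3},{"dx":0,"dy":0,"dz":30,"turn":0,"fingers":0.3},{"dx":-15,"dy":0,"dz":30,"turn":0,"fingers":0.3},{"dx":-20,"dy":0,"dz":30,"turn":0,"fingers":0.3},{"dx":-20,"dy":0,"dz":0,"turn":0,"fingers":0.3},{"dx":0,"dy":0,"dz":0,"turn":0,"fingers":0.3}]}}

```text
clock: 37.12
position: [0.4159, 0.1757, 0.2236]
ee_rot: [-0.037, 0.902, -0.429, 0.008]
contact_force: [-1.1, -0.4, -1.1]
width: 0.03
```

```bash
python3 - <<'E'
from h import *
look('L')
# corner-patch fit: track whole plate as rigid: search lift h and roll by projecting template of plate corner features
t,p=get_image("top"),get_image("side")
save(p,"s6.png",(210,210,410,390),4)
from scipy.optimize import least_squares
A0={"top":np.load("top0.npy"),"side":np.load("side0.npy")}
f=lambda im:cv2.GaussianBlur(cv2.cvtColor(np.ascontiguousarray(im),cv2.COLOR_RGB2GRAY),(0,0),.8)
y=.144;ex=np.array([np.cos(y),np.sin(y),0]);ey=np.array([-np.sin(y),np.cos(y),0]);o=np.array([.6278,.0852,.072])
obs=[]
for n,q in(("top",t),("side",p)):
    A,B=f(A0[n]),f(q["pixels"])
    for lx in(-.042,.042):
        for ly in(-.118,.118):
            X=o+ex*lx+ey*ly;u=proj(q,X);x0,y0=np.round(u).astype(int);h=8
            g=proj(q,X+[0,0,.019])-u
            W=np.eye(2,3,dtype=np.float32);W[0,2]=x0-h+g[0];W[1,2]=y0-h+g[1]
            try: cc,W=cv2.findTransformECC(A[y0-h:y0+h+1,x0-h:x0+h+1],B,W,cv2.MOTION_TRANSLATION,(3,200,1e-5),None,1)
            except cv2.error: cc=0
            d=np.array([W[0,2]-x0+h,W[1,2]-y0+h])
            print(n,lx,ly,"cc",round(cc,3),"z",round(float(d@g/(g@g)*19),2))
            if cc>.95: obs.append((q,X,lx,ly,d))
def res(v): # z, roll(about ex), pitch, dx, dy, yaw
    r=[]
    for q,X,lx,ly,d in obs:
        D=np.array([v[3]-v[5]*(X-o)[1],v[4]+v[5]*(X-o)[0],v[0]+v[1]*ly-v[2]*lx])
        r+=list(proj(q,X+D)-proj(q,X)-d)
    return r
s=least_squares(res,[.019,0,0,0,0,0],loss="soft_l1",f_scale=.2)
print(np.round(s.x*1e3,2),"L",(s.x[0]+.105*s.x[1])*1e3,"R",(s.x[0]-.105*s.x[1])*1e3,"rms px",np.sqrt(np.mean(np.square(res(s.x)))))
E
```

```text
t 37.12 pos [415.9 175.7 223.6] F [-1.1 -0.4 -1.1] w 30.0 tilt [0.045 0.06 ] r 82.3 ang 2.998
top {'L': [(20.02, 0.99), (20.11, 1.0)], 'R': [(20.39, 1.0), (19.52, 1.0)]}
side {'L': [(18.13, 0.88), (19.81, 1.0)], 'R': [(0.05, 0.78), (20.09, 0.96)]}
top -0.042 -0.118 cc 0.997 z 19.96
top -0.042 0.118 cc 0.992 z 19.78
top 0.042 -0.118 cc 0.999 z 19.21
top 0.042 0.118 cc 0.997 z 19.8
side -0.042 -0.118 cc 0.999 z 19.31
side -0.042 0.118 cc 0.875 z 18.18
side 0.042 -0.118 cc 0.949 z 19.93
side 0.042 0.118 cc 0.998 z 19.55
[19.4   3.    4.32  0.05 -0.06  0.3 ] L 19.715225737301328 R 19.085696086637558 rms px 0.03832731800456734
```

View pics/s6.png

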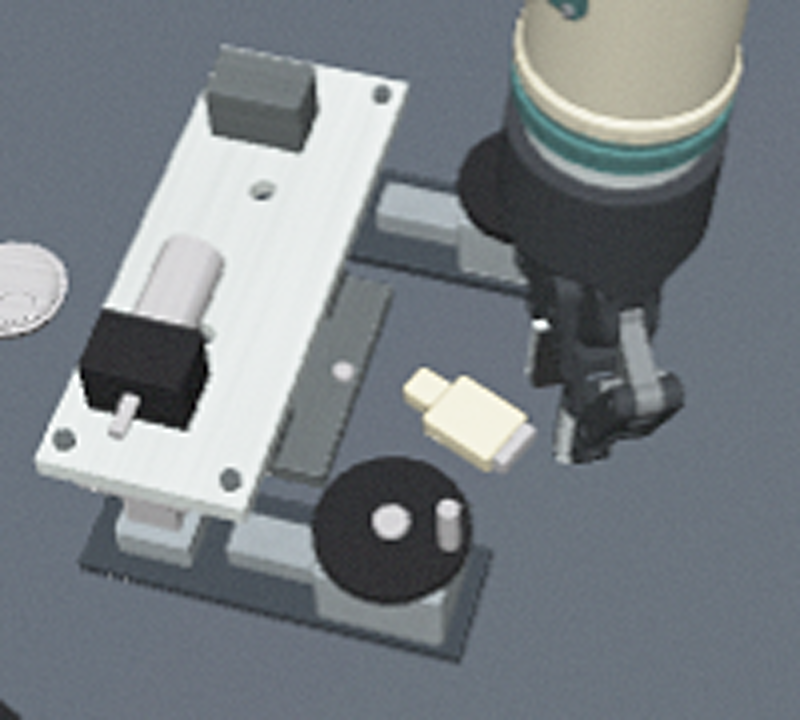

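```bash
python3 -c "
from rig import *
print(sign_off())"
```

```text
the job is handed in; nothing more can be done
None
```

The plate is off both dowels and standing on the two jacks, and I handed the job in at about 37 s of the 72 s. I turned only the crank pins. I wound the left jack up to the plate, then the right, and raised them by turns.

**Tilt during lifting:** the two ends never differed by more than about 4.5 mm over the 210 mm between the jacks, roughly 1.2°, so the plate stayed well short of the binding angle.

**Final height:** a fit to both cameras put the lift at 19.7 mm on the left and 19.1 mm on the right. That leaves the underside about 5.1 to 5.7 mm above the dowel tips and the plate tilted about 0.2°. The last picture showed an empty dowel hole, the connector hood between the wheels in place, and the gripper clear of everything.

**What did not go cleanly:**
- **Early overlift:** the left end rose about 0.9 mm before I saw contact and stopped, so it was slightly up before the right jack bore.
- **Slip at the first pinch:** the pin slid about 7 mm along the finger pads. After that I caged the pins loosely instead of pinching them.
- **Gripper drift:** turning the gripper in place around the right pin let it drift and brush the pin lightly (about 3 N). The plate did not move measurably. The tool also picked up a tilt of up to 7° over the run.
- **Weak readings:** one left corner in the side view matched poorly and read 18.2 mm, so I left it out. One right corner just missed the match threshold and was also left out, though it read 19.9 mm. The fit shows about 0.25° of fore-aft tilt, which is near the measuring noise.

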